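# Read a thermometer stick at the touch reader

### The job

Lift the thermometer stick straight up off its rail, past the sprung catch that holds its hook. Press each of its three steel buttons in turn, first left, then front, then right (left and right as seen when facing its front), squarely and gently onto the reader's sprung stud until the stud clearly gives, holding each there for half a second. Then stand the stick upright inside the low tray, let go of it, and leave the beaker, pill box and tweezers where they are.

Things in the scene. Friction and masses are not known exactly. Their poses are not given: they have to be found in the camera images.
- stick_mid (a point): Centre, half-way up, of the thermometer stick: grey plastic case 32 x 32 mm, 110 mm tall, black cap, about 120 g, upright at the start. z: up to the cap. -x: its front, with a slim glass tube set flush above the front button. +y: its left side as seen from the robot facing the front; -y: right. All four sides are plain from 60 mm above the foot to the top: grip it there.
- hook (a point): Top centre of the steel hook on the stick's back (+x), 22.5 mm behind the stick's axis and 55 mm above its foot. The hook is 16 mm wide; it reaches over the rail and its tongue hangs down behind the rail to 33 mm above the foot, with a bump at the bottom that reaches 32.5 mm behind the stick's axis. Same axes as stick_mid.
- button_left (a point): Centre of the outer face of the left (+y) button: flat steel disc 18 mm across, 2 mm proud of the case, 18 mm from the stick's axis, 35 mm above the foot (20 mm below stick_mid). Same axes as stick_mid.
- button_front (a point): Centre of the outer face of the front (-x) button: the same disc, 18 mm from the stick's axis, 35 mm above the foot. Same axes as stick_mid.
- button_right (a point): Centre of the outer face of the right (-y) button: the same disc, 18 mm from the stick's axis, 35 mm above the foot. Same axes as stick_mid.
- seat (a point): Point on the lower black tier of the fixed organizer, 20 mm above the bench, where the middle of the stick's foot stands at the start. z up, -x to the organizer's front. The upper tier, 50 mm higher, starts 70 mm behind the stick; a stub of iron post behind it, 50 to 90 mm to the left, stands 120 mm above the bench.
- rail (a point): Middle of the top of the steel rail behind the stick: 78 mm long along y, 8 mm thick, 48 mm above the seat. A sprung roller behind it catches the bump on the hook's tongue: lifting straight up takes about 5 to 15 N in the first 10 mm, then the catch lets go. The hook is clear of the rail once lifted 16 mm. Axes as seat.
- reader: Fixed touch reader: a grey foot, a column 195 mm tall and a black head 32 x 44 x 66 mm on top that looks 30 degrees down. Origin on the bench just in front of the column, z up, -x towards its front.
- nose (a point): Centre of the reader head's front face, on the stud's axis, 165 mm above the bench. z: straight out along the stud, to the reader's front and 30 degrees downwards. x: up along the face, 30 degrees from vertical. y: level. The tip of the stud (10 mm across, on a sleeve 16 mm across) is 30 to 45 mm out from this point, different each time and not reported: find it by touch.
- reader_stud (a joint): How far the stud is pushed into its sleeve, m: 0 free, 0.010 fully in. It gives at 2 N and needs 4.5 N fully in; beyond that it is rigid. 0.003 or more is clearly pressed. A button is on the stud if its centre is within 8 mm of the stud's axis. Squarely pressed with the cap up, the stick leans 30 degrees, its top away from the reader.
- tray: Fixed low open aluminium tray, 90 x 90 mm outside, 18 mm high, walls 4 mm, floor 4 mm thick. Origin at the centre of its underside on the bench.
- beaker: Bystander: clear beaker 50 mm wide, 60 mm tall, on the organizer's upper tier. Origin under its centre.
- pill_box: Bystander: round pill box 44 mm wide, 18 mm high, on the organizer's upper tier. Origin under its centre.
- tweezers: Bystander: steel tweezers 110 mm long along x, 6 mm high, lying on the bench. Origin under the middle.
Things that resemble listed ones, but are neither listed nor needed, are in the scene too. Of the things like the part that bears stick_mid, leave any that is pink; of the rest the smaller one is meant. Of the things that look like the tray, the smaller one is meant.

How it is judged:
On the way, in this order (a step that is already met when the one before it is completed fails the run):
1. the stick is off the rail, 50 mm up (distance between stick_mid and seat above 0.105 m), for 0.1 s.
2. the left button is pressed squarely on the stud (x of button_left in the frame of nose between -0.008 and 0.008 m and y of button_left in the frame of nose between -0.008 and 0.008 m and z of button_left in the frame of nose below 0.046 m and angle between the y axis of button_left and the z axis of nose, either way round below 0.2 rad and value of joint reader_stud above 0.003 m), for 0.3 s.
3. the front button is pressed squarely on the stud (x of button_front in the frame of nose between -0.008 and 0.008 m and y of button_front in the frame of nose between -0.008 and 0.008 m and z of button_front in the frame of nose below 0.046 m and angle between the x axis of button_front and the z axis of nose, either way round below 0.2 rad and value of joint reader_stud above 0.003 m), for 0.3 s.
4. the right button is pressed squarely on the stud (x of button_right in the frame of nose between -0.008 and 0.008 m and y of button_right in the frame of nose between -0.008 and 0.008 m and z of button_right in the frame of nose below 0.046 m and angle between the y axis of button_right and the z axis of nose, either way round below 0.2 rad and value of joint reader_stud above 0.003 m), for 0.3 s.
At the end, for the whole second after the job is handed in: The stick stands upright (within 0.1 rad), cap up, on the floor of the tray, its centre within 30 mm of the tray's centre along each tray axis, released; beaker, pill box and tweezers are within 20 mm of where they began (x of stick_mid in the frame of tray between -0.03 and 0.03 m and y of stick_mid in the frame of tray between -0.03 and 0.03 m and z of stick_mid in the frame of tray between 0.055 and 0.063 m and angle between stick_mid's own z axis and vertical below 0.1 rad and distance of each of beaker, pill_box, tweezers from where it was at the start of the episode below 0.02 m); the robot touches nothing.
It fails at once if the reader is pushed with more than 20 N (contact force between reader and anything else above 20 N).
It fails at once if the beaker is moved more than 20 mm (distance of beaker from where it was at the start of the episode above 0.02 m).
It fails at once if the pill box is moved more than 20 mm (distance of pill_box from where it was at the start of the episode above 0.02 m).
It fails at once if the tweezers is moved more than 20 mm (distance of tweezers from where it was at the start of the episode above 0.02 m).
It also fails if it takes over 72 s, if anything falls off the work surface, if the arm or the gripper's body presses on something with over 40 N, if the wrist force passes 120 N, or if a joint passes its speed limit or range.

### The arm

A 7-joint arm with a two-finger parallel gripper is mounted at the origin on the work surface. World frame = base frame: x ahead of the robot, y to its left, z up, the work surface at z = 0. Lengths are in m, angles in rad, forces in N, time in s.
With the tool pointing down it reaches from about 0.425 to 0.875 m from the base axis. Payload 4.7 kg.
Tool frame: the origin (TCP) lies at the very end of the fingers, on their centre line; the grasp point (between the pads) lies 19 mm behind it (ctrl.hold_point_z is the distance from the TCP to the grasp point, in m); x points along the fingers, z is the direction in which the jaws open and shut, and the axes are right-handed (so a half turn about x gives the same grasp; the last joint's range is limited). The gripper opens to 87 mm and grips with 3 to 60 N. Pads are 19 mm wide; open, the fingers measure 117 mm over their backs; the gripper's body (75 mm by 190 mm) begins 51 mm behind the grasp point.
Start: joints at [1.229, 0.321, -0.07, 1.45, 0.023, 1.371, -0.057], TCP at [0.226, -0.609, 0.223] pointing down, gripper open.
Joint ranges: [-2.86, 2.86], [-0.3, 2.09], [-1.38, 1.24], [0.06, 2.45], [-1.56, 4.7], [0.09, 2.05], [-2.69, 2.69]. Speed limits (rad/s): [2.57, 2.57, 3.14, 3.14, 3.14, 3.14, 3.14].

### API

Orientations are given as a rotation vector (axis times angle).
In Python, from station import ctrl gives the robot as it stands.
- The arm moves only by the tool servo_tool, never from a script. Its argument "steps" is a list of rows, each an object with "hand": the gripper's target within -1 to 1 (fully open at 1, half-way at 0, shut at -1); "slide": the shift along the tool's x, y, z in cm, a list of three; "delta_rot": the turn, a rotation vector about the tool's x, y, z in rad, a list of three. In form: [{"hand": hand, "slide": [tx, ty, tz], "delta_rot": [rx, ry, rz]}, ...]. A call has 1 to 20 rows; each row shifts and turns the pose as measured when the row begins, along the tool's axes as they then stand; what a row does not reach is not made up. A row lasts 1/10 s, in which the tool goes at most 50 mm and 8.59 degrees, less where a joint would pass 70% of its speed; a pose out of reach is approached as far as the arm can. A call with a gripper value outside its range is refused whole. The fingers move at their own pace and stop on an object; "newtons" is the grip in N (left out, the last holds). Time passes only in rows, so rows that do not move let the fingers close. It gives the time, the measured TCP pose, the force and the opening at its end, in the units of the state.
- ctrl.get_state(): the state, without advancing time (a new reading comes with each control period).
- ctrl.camera(name): name is "scene" or "side" or "wrist"; returns the picture (480x640x3 uint8, blue, green, red); there is no depth.
- ctrl.camera_info(name): a dict with "fov_y" (degrees; the focal length in pixels is half the picture's height over the tangent of half this angle, whatever the lens; pixels are square), "cx", "cy" (the principal point, pixels), "cam_to_world" (4x4, takes a point from camera to world coordinates). Camera axes: x right, y down, z forward; pixel columns grow to the right and rows downward; lengths in m; the calibration is good to about 2 mm. A picture is of the moment at which its call begins: read the wrist's pose just before it. camera_info takes no time and is no camera call; for the wrist camera it gives the pose at the moment of the call.
- ctrl.job_done(): hands the job in, once; it reports no verdict.
Trained networks look in the newest picture that a camera, given by its name, has taken for a name from the list of things; names that differ only in an ending like _2 or _b are one class to them, and where a whole thing is asked for, a point or a joint stands for the part that bears it (a point fixed in the world has none). Each returns a list of dicts, best first, with "confidence" (0 to 1); they miss things now and then, are a little off and sometimes report something else, mostly with a low value. They report only what shows in the picture. A call takes as long as a camera call. They do not tell look-alikes from the thing itself.
- ctrl.spot_in(camera, thing): "xyz" ([x, y, z] in m, in the coordinates of the camera as it stood for that picture, good to about 4 mm: the middle of the surface that is visible of it).
- ctrl.cut_out(camera, thing): "pixels" (480x640 bool, what is visible of it).
The state is a dict: "time_s": time; "joint_positions": joint angles; "joint_velocities": joint speeds; "effort": joint torques, N m; "eef_pos": TCP position; "tool_rot": TCP orientation; "force": force on the tool from outside, world axes, zero at the start; "torque": the same for the moment, N m; "gripper_width": opening from 0.0 (shut) to 1.0 (fully open).
Only numpy, scipy, OpenCV 4.12 (cv2) and the standard library are available. Lean on these libraries where they do the work, as an engineer would, in place of code of your own. Each camera call takes 0.05 s, during which the arm holds its last target.

## Working session

There is one attempt and no reset: what is moved stays moved. The work goes in short steps, Python scripts to look and compute and a tool call to move; the robot and the scene stay as the last step left them, time stands still between calls to the robot, and variables do not carry over. Pictures are saved under pics/ and viewed, and the job is handed in when it is done.

Besides the shell and the picture viewer there is one more tool, called after "Request:" by a JSON object that holds its "fn" and its "kwargs", one argument or row to a line. servo_tool: Moves the arm, as the interface text tells. Its arguments: {"type":"object","properties":{"steps":{"type":"array","items":{"type":"object","properties":{"hand":{"type":"number"},"slide":{"type":"array","items":{"type":"number"}},"delta_rot":{"type":"array","items":{"type":"number"}}}}},"newtons":{"type":"number"}},"required":["steps"]}

```bash
ls; mkdir -p pics; python3 - <<'E'
from station import ctrl
import cv2, numpy as np
s=ctrl.get_state(); print({k:np.round(v,3).tolist() for k,v in s.items()}, ctrl.hold_point_z)
for n in ["scene","side","wrist"]:
    im=ctrl.camera(n); cv2.imwrite(f"pics/{n}0.png",im)
    i=ctrl.camera_info(n); print(n,i["fov_y"],i["cx"],i["cy"],np.round(i["cam_to_world"],3).tolist(), [k for k in i])
E
```

```text
pics
{'time_s': 0.0, 'joint_positions': [1.229, 0.322, -0.07, 1.452, 0.023, 1.371, -0.057], 'joint_velocities': [-0.001, -0.001, -0.001, -0.001, 0.001, -0.002, 0.002], 'effort': [-0.0, -49.129, -0.404, -31.252, -0.064, 0.044, 0.0], 'eef_pos': [0.226, -0.609, 0.221], 'tool_rot': [0.944, 1.358, -0.943], 'force': [0.174, 0.128, -0.422], 'torque': [-0.05, 0.014, -0.03], 'gripper_width': 0.997} 0.0187
scene 48.52854582773013 319.08033973256266 236.3960341773476 [[-0.204, 0.82, -0.535, 1.079], [0.979, 0.169, -0.114, 0.079], [-0.003, -0.547, -0.837, 0.977], [0.0, 0.0, 0.0, 1.0]] ['fov_y', 'cx', 'cy', 'cam_to_world']
side 47.27691273663751 324.7587595986629 233.75273123173847 [[-0.982, -0.1, 0.162, 0.361], [-0.191, 0.52, -0.833, 0.865], [-0.001, -0.848, -0.53, 0.688], [0.0, 0.0, 0.0, 1.0]] ['fov_y', 'cx', 'cy', 'cam_to_world']
wrist 71.49933854131797 324.0182748441078 242.75427890720692 [[0.348, -0.895, -0.278, 0.302], [-0.937, -0.333, -0.102, -0.582], [-0.001, 0.297, -0.955, 0.385], [0.0, 0.0, 0.0, 1.0]] ['fov_y', 'cx', 'cy', 'cam_to_world']
```

View pics/scene0.png

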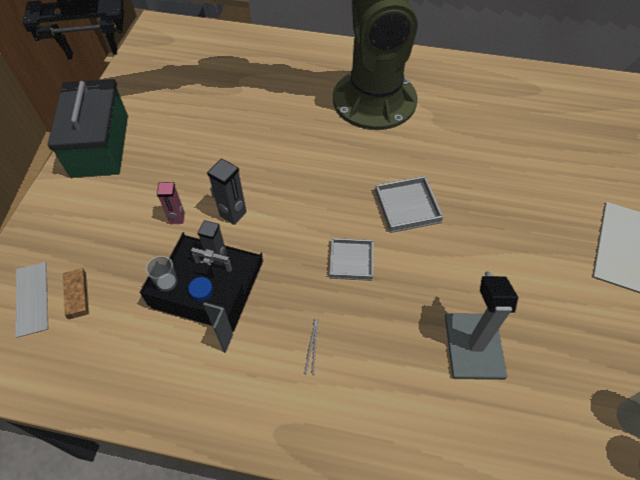

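View pics/side0.png

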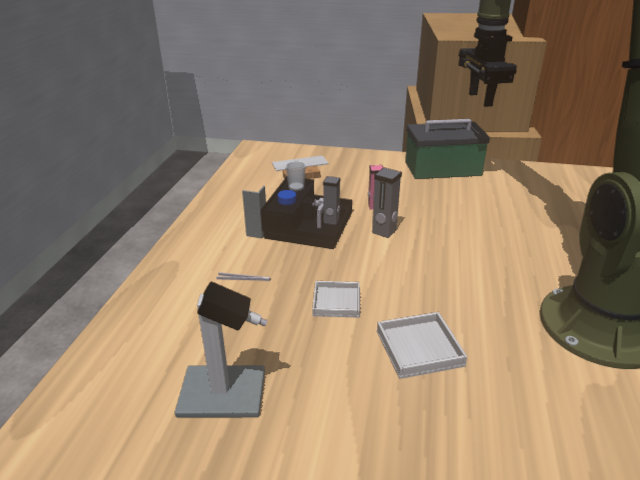

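View pics/wrist0.png

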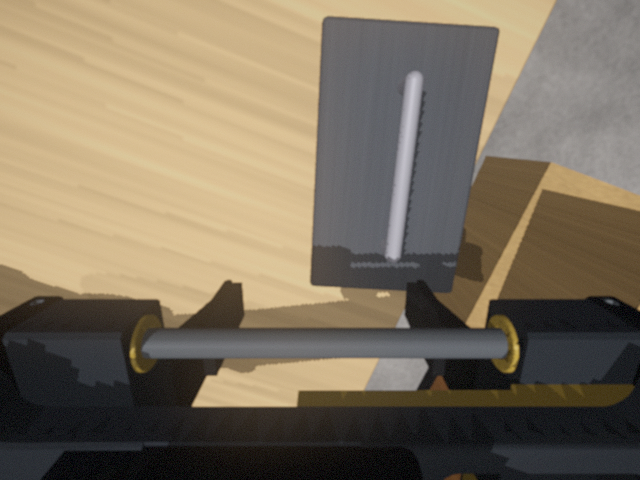

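The look-alikes are:
- Sticks: the grey one on the organizer at scene (211,240) / side (331,200), a bigger grey one at scene (226,190) / side (386,202), and a pink one at scene (170,202).
- Trays: a small one at scene (351,258) and a larger one at scene (408,203).

I choose the grey stick on the organizer and the small tray.

```bash
cat > h.py <<'E'
from station import ctrl
import cv2, numpy as np
from scipy.spatial.transform import Rotation as R
np.set_printoptions(precision=4,suppress=True)
def cam(n):
    i=ctrl.camera_info(n); f=240/np.tan(np.radians(i["fov_y"]/2))
    return f,i["cx"],i["cy"],np.array(i["cam_to_world"])
def proj(P,c):
    f,cx,cy,T=c; P=np.atleast_2d(P); q=(P-T[:3,3])@T[:3,:3]
    return np.c_[cx+f*q[:,0]/q[:,2],cy+f*q[:,1]/q[:,2]]
def ray(uv,c):
    f,cx,cy,T=c; uv=np.atleast_2d(uv); d=np.c_[(uv[:,0]-cx)/f,(uv[:,1]-cy)/f,np.ones(len(uv))]@T[:3,:3].T
    return T[:3,3],d
def onz(uv,z,c):
    o,d=ray(uv,c); return o+d*((z-o[2])/d[:,2])[:,None]
E
python3 - <<'E'
from h import *
for n in ["scene","side"]:
    ctrl.camera(n)
    c=cam(n)
    for t in ["stick_mid","hook","button_left","button_front","button_right","rail","reader","nose","seat","tray","beaker","pill_box","tweezers"]:
        try: r=ctrl.spot_in(n,t)
        except Exception as e: print(n,t,e); continue
        for d in r:
            x=c[3][:3,:3]@np.array(d["xyz"])+c[3][:3,3]
            print(n,t,round(d["confidence"],2),x,proj(x,c)[0].round(0))
E
python3 - <<'E'
from h import *
a=cv2.imread("pics/scene0.png")[140:360,120:300]; b=cv2.imread("pics/side0.png")[130:260,230:420]
cv2.imwrite("pics/crop1.png",cv2.resize(a,None,fx=3.2,fy=3.2/1.2,interpolation=cv2.INTER_CUBIC) if 0 else cv2.resize(a,(490,600),interpolation=cv2.INTER_CUBIC))
cv2.imwrite("pics/crop2.png",cv2.resize(b,(760,520),interpolation=cv2.INTER_CUBIC))
E
```

```text
scene stick_mid 0.96 [ 0.4809 -0.3736  0.072 ] [169. 203.]
scene stick_mid 0.85 [ 0.4513 -0.2506  0.103 ] [227. 192.]
scene stick_mid 0.8 [ 0.5724 -0.2427  0.1026] [212. 241.]
scene stick_mid 0.54 [ 0.6589 -0.3114  0.1095] [162. 271.]
scene hook 0.95 [ 0.5717 -0.241   0.1015] [213. 241.]
scene hook 0.68 [ 0.4502 -0.2492  0.1081] [227. 190.]
scene hook 0.58 [ 0.4791 -0.3668  0.0715] [172. 203.]
scene button_left 0.91 [ 0.4476 -0.2491  0.1055] [228. 190.]
scene button_left 0.84 [ 0.4831 -0.3688  0.075 ] [170. 203.]
scene button_left 0.81 [ 0.5708 -0.2423  0.1054] [212. 240.]
scene button_front 0.8 [ 0.4492 -0.2465  0.1072] [228. 190.]
scene button_front 0.77 [ 0.5725 -0.2486  0.1015] [209. 241.]
scene button_front 0.63 [ 0.4831 -0.3708  0.072 ] [170. 204.]
scene button_front 0.31 [ 0.67   -0.2343  0.0826] [202. 290.]
scene button_right 0.87 [ 0.4819 -0.3684  0.0725] [171. 203.]
scene button_right 0.73 [ 0.5743 -0.2425  0.1033] [212. 242.]
scene button_right 0.73 [ 0.4458 -0.2469  0.1066] [229. 189.]
scene button_right 0.69 [ 0.6508 -0.2268  0.0488] [212. 290.]
scene rail 0.6 [ 0.6553 -
[... 1328 characters left out ...]
ide button_right 0.61 [ 0.5627 -0.2311  0.0793] [330. 202.]
side rail 0.76 [ 0.6406 -0.1829  0.0386] [293. 224.]
side reader 0.76 [0.6307 0.3028 0.0155] [226. 392.]
side reader 0.51 [ 0.6406 -0.1815  0.0364] [293. 225.]
side nose 0.73 [0.6083 0.3025 0.1859] [229. 311.]
side nose 0.48 [ 0.5624 -0.2347  0.0773] [330. 202.]
side seat 0.89 [ 0.643  -0.1828  0.0334] [292. 226.]
side tray 0.88 [0.3317 0.1226 0.0042] [421. 344.]
side tray 0.64 [0.5035 0.0263 0.0029] [335. 300.]
side beaker 0.9 [ 0.657  -0.2947  0.1112] [296. 174.]
side pill_box 0.78 [ 0.6659 -0.2263  0.0845] [286. 197.]
side tweezers 0.59 [ 0.7165 -0.0142  0.0047] [239. 275.]
side tweezers 0.27 [ 0.6588 -0.2947  0.1089] [295. 175.]
```

View pics/crop1.png

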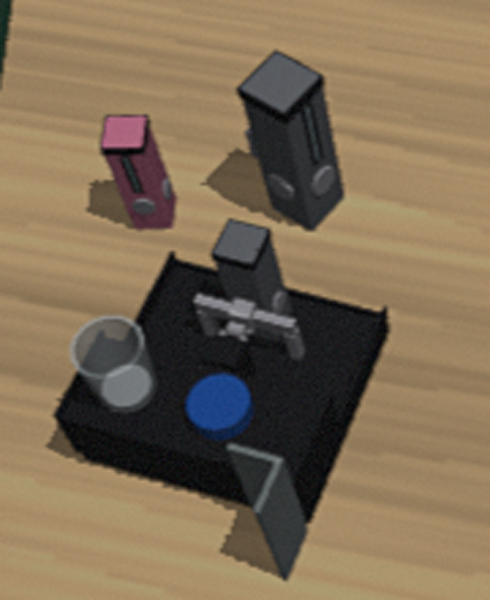

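View pics/crop2.png

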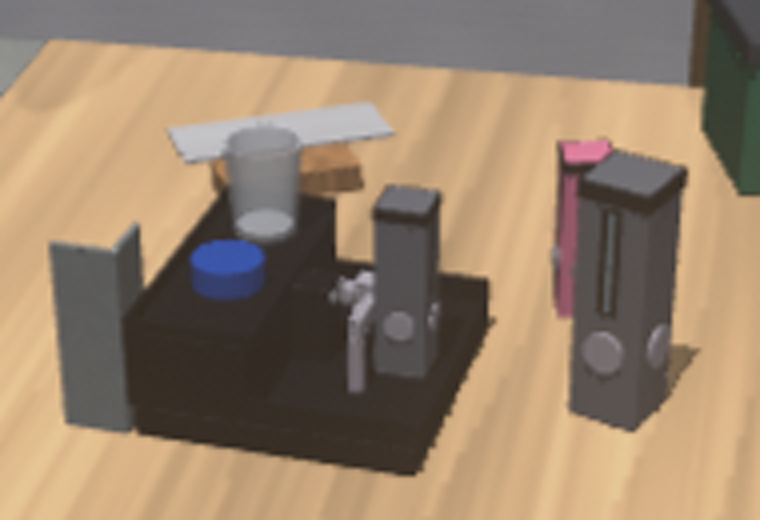

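```bash
python3 - <<'E'
import cv2
a=cv2.imread("pics/scene0.png"); b=cv2.imread("pics/side0.png")
def crop(im,x,y,w,h,f,n): cv2.imwrite("pics/"+n,cv2.resize(im[y:y+h,x:x+w],None,fx=f,fy=f,interpolation=cv2.INTER_CUBIC))
crop(a,435,260,90,130,4.6,"c_scene_reader.png")
crop(b,165,275,120,150,4,"c_side_reader.png")
crop(a,320,230,65,60,9,"c_scene_tray.png")
crop(b,305,275,65,50,10,"c_side_tray.png")
crop(a,180,210,70,70,8,"c_scene_stick.png")
crop(b,300,165,65,75,8,"c_side_stick.png")
E
```

```text
(no output)
```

View pics/c_scene_reader.png

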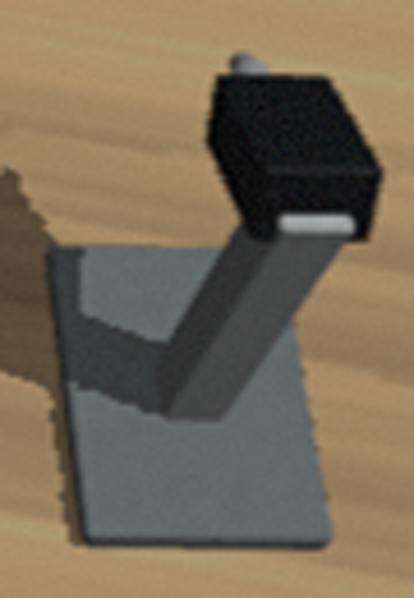

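View pics/c_side_reader.png

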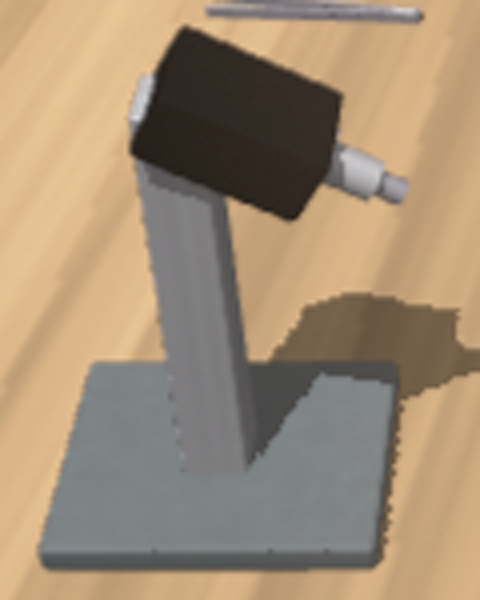

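View pics/c_scene_tray.png

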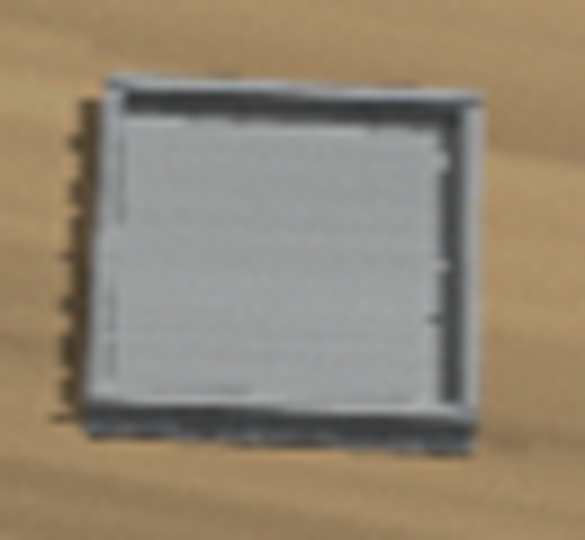

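View pics/c_scene_stick.png

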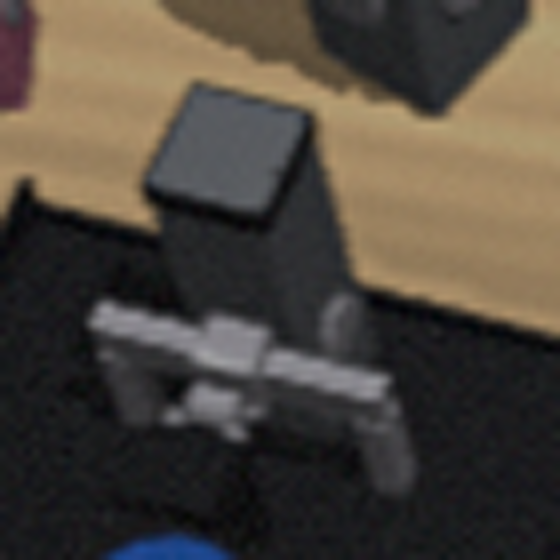

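View pics/c_side_stick.png

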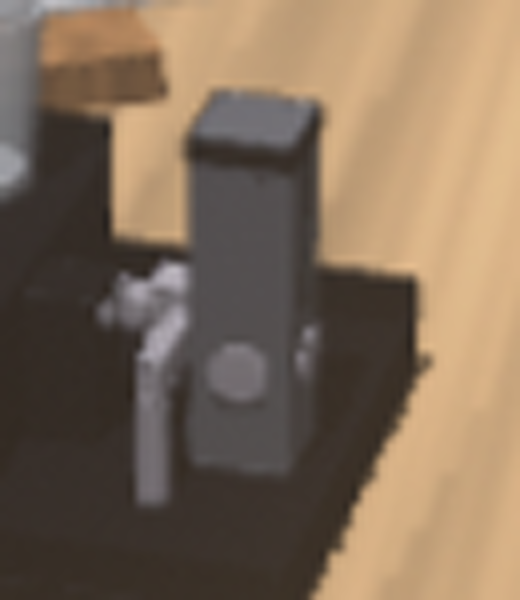

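```bash
cat > fit.py <<'E'
from h import *
from scipy.optimize import least_squares
S=cam("scene"); D=cam("side")
def yawR(t): return R.from_euler('z',t).as_matrix()
# stick
h=.016
top=np.array([[-h,-h,.11],[-h,h,.11],[h,h,.11],[h,-h,.11]])
obsS=[(top[0],(200,85)),(top[1],(311,115)),(top[2],(266,212)),(top[3],(149,188)),((.0225,-.039,.048),(92,313)),((.0225,.039,.048),(387,384))]
obsD=[(top[2],(189,140)),(top[1],(299,152)),(top[0],(322,103)),(top[3],(215,92)),((h,h,0),(190,465)),((-h,h,0),(293,473)),((0,.018,.035),(238,373))]
def res(p,full=False):
    M=yawR(p[2]);t=np.array([p[0],p[1],.02])
    a=proj(np.array([o[0] for o in obsS])@M.T+t,S)-(np.array([o[1] for o in obsS])/8+[180,210])
    b=proj(np.array([o[0] for o in obsD])@M.T+t,D)-(np.array([o[1] for o in obsD])/8+[300,165])
    if full: print(a,b)
    return np.r_[a.ravel(),b.ravel()]
f=least_squares(res,[.56,-.24,0],loss='soft_l1'); print("stick",f.x,np.degrees(f.x[2])); res(f.x,True)
c=np.array([[-1,-1],[-1,1],[1,1],[1,-1]])*.045; c=np.c_[c,np.full(4,.018)]
ob=np.array([(105,80),(483,97),(475,415),(88,410)])/9+[320,230]
def rt(p): return (proj(c@yawR(p[2]).T+[p[0],p[1],0],S)-ob).ravel()
g=least_squares(rt,[.5,.02,0]); print("tray",g.x,g.fun)
# reader head: nose frame
def noseM(p):
    th=p[2]; z=yawR(th)@np.array([-np.cos(np.pi/6),0,-.5]); x=yawR(th)@np.array([-.5,0,np.cos(np.pi/6)]); y=np.cross(z,x)
    return np.c_[x,y,z],np.array([p[0],p[1],.165])
X,Y,Z=.016,.022,-.066
# nose y = ? computed below; use world-ish sides: s=+1 is the +y world side
def hp(sx,s,z,p):
    M,t=noseM(p); sy=np.sign(M[1,1])*s
    return t+M@np.array([sx*X,sy*Y,z])
oS=[((1,-1,0),(218,77)),((1,1,0),(330,78)),((1,1,Z),(378,168)),((1,-1,Z),(262,168))]
oD=[((1,-1,Z),(187,28)),((1,-1,0),(343,95)),((-1,1,0),(293,219)),((-1,1,Z),(130,153))]
def rr(p,full=False):
    a=np.array([proj(hp(*o[0],p),S)[0]-(np.array(o[1])/4.6+[435,260]) for o in oS])
    b=np.array([proj(hp(*o[0],p),D)[0]-(np.array(o[1])/4+[165,275]) for o in oD])
    if full: print(a,b)
    return np.r_[a.ravel(),b.ravel()]
q=least_squares(rr,[.6,.28,0],loss='soft_l1'); print("nose",q.x,np.degrees(q.x[2])); rr(q.x,True)
M,t=noseM(q.x); print(M)
for d in [.03,.0375,.045]:
    P=t+M[:,2]*d; print(d,(proj(P,S)[0]-[435,260])*4.6,(proj(P,D)[0]-[165,275])*4)
np.savez("poses.npz",stick=f.x,tray=g.x,nose=q.x)
E
python3 fit.py
```

```text
stick [ 0.5611 -0.2474 -0.0695] -3.9826835590975636
[[-0.4036 -0.9905]
 [ 1.1121 -1.0934]
 [ 0.5314  0.1287]
 [-0.4593 -0.6421]
 [ 0.7468  0.8144]
 [ 0.2493  0.9298]] [[-0.2756 -1.2957]
 [-0.3348 -1.1646]
 [ 0.1222 -1.0902]
 [ 0.0706 -1.2792]
 [-0.2963 -0.2961]
 [-0.0956  0.4874]
 [ 0.0713 -0.3541]]
tray [0.5034 0.0265 0.1518] [-0.2841 -0.3854 -0.2837 -0.4747  0.7146  1.0919 -0.1728 -0.3298]
nose [0.5938 0.2809 0.1862] 10.66746796753029
[[-1.039  -1.6469]
 [ 0.4823 -1.4816]
 [ 2.3343  0.3216]
 [-0.1162 -0.1021]] [[-1.142  -3.4103]
 [ 0.8798 -2.1257]
 [ 0.0266  1.1511]
 [-1.7403 -0.1479]]
[[-0.4914 -0.1851 -0.8511]
 [-0.0926  0.9827 -0.1603]
 [ 0.866   0.     -0.5   ]]
0.03 [244.7926  65.7533] [393.7642 185.6669]
0.0375 [239.6607  55.7956] [411.9366 193.4673]
0.045 [234.6006  45.9773] [430.0216 201.2302]
```

```bash
sed -i 's/^X,Y,Z=.*/import sys; X,Y,Z=eval(sys.argv[1])/' fit.py; for a in ".022,.016,-.066" ".0165,.022,-.056" ".022,.016,-.044" ".022,.016,-.054"; do echo == $a; python3 fit.py "$a" | sed -n '/nose/,$p'; done; python3 - <<'E'
from h import *
S=cam("scene");D=cam("side")
# foot corners; yaw from scene, foot top z ~.01
for z in (.008,.012):
    p=onz(np.array([(50,248),(275,248),(328,545),(85,545)])/4.6+[435,260],z,S); print(p)
    p=onz(np.array([(95,363),(398,365),(378,555),(42,550)])/4+[165,275],z,D); print(p)
E
```

```text
== .022,.016,-.066
nose [0.5968 0.2813 0.1812] 10.382863299903699
[[ 3.2338 -3.1139]
 [-2.1942 -2.9705]
 [-0.6454 -1.1649]
 [ 4.3289 -1.5636]] [[-2.2163 -3.9623]
 [ 0.1898 -2.3755]
 [-3.2666  0.9508]
 [-4.6272 -0.2999]]
[[-0.4918 -0.1802 -0.8518]
 [-0.0901  0.9836 -0.1561]
 [ 0.866   0.     -0.5   ]]
0.03 [246.0525  72.6227] [385.5882 185.6735]
0.0375 [240.9864  62.6007] [403.7716 193.5322]
0.045 [235.9914  52.7191] [421.8688 201.3537]
== .0165,.022,-.056
nose [0.5987 0.2814 0.1972] 11.30007051878283
[[-0.8479  0.7472]
 [ 0.7087  0.6643]
 [ 0.9715 -0.7718]
 [-1.2304 -0.9207]] [[ 1.7898 -0.8633]
 [-2.4039 -2.5791]
 [-3.3216  1.2132]
 [ 1.3626  2.922 ]]
[[-0.4903 -0.1959 -0.8492]
 [-0.098   0.9806 -0.1697]
 [ 0.866   0.     -0.5   ]]
0.03 [244.9336  76.9161] [380.6683 184.3595]
0.0375 [239.6003  66.8496] [398.8762 192.0276]
0.045 [234.3418  56.9244] [416.9941 199.6578]
== .022,.016,-.044
nose [0.6082 0.2828 0.106 ] 6.070914341567879
[[ 4.3027  2.2763]
 [-0.8194  3.6814]
 [-5.118  -1.6372]
 [-0.014  -3.3636]] [[  4.9993   1.1111]
 [ -6.9137  -2.3005]
 [-11.8464   0.208 ]
 [  1.4409   3.
[... 353 characters left out ...]
.8016 -2.7084]] [[ 1.9502 -1.2573]
 [-3.4034 -2.6318]
 [-7.3133  0.4339]
 [-0.7515  1.9971]]
[[-0.4937 -0.1582 -0.8551]
 [-0.0791  0.9874 -0.137 ]
 [ 0.866  -0.     -0.5   ]]
0.03 [247.7157  85.6901] [370.1844 185.1798]
0.0375 [242.9998  75.5535] [388.3523 193.2997]
0.045 [238.3501  65.5593] [406.4397 201.3836]
[[0.5886 0.2307 0.008 ]
 [0.569  0.3257 0.008 ]
 [0.697  0.35   0.008 ]
 [0.7167 0.2544 0.008 ]]
[[0.7149 0.2531 0.008 ]
 [0.5888 0.2299 0.008 ]
 [0.5684 0.3271 0.008 ]
 [0.696  0.3493 0.008 ]]
[[0.5906 0.2301 0.012 ]
 [0.5711 0.3246 0.012 ]
 [0.6985 0.3489 0.012 ]
 [0.7182 0.2537 0.012 ]]
[[0.7128 0.2567 0.012 ]
 [0.5875 0.2337 0.012 ]
 [0.5672 0.3302 0.012 ]
 [0.694  0.3523 0.012 ]]
```

```bash
sed -i 's/^import sys; X,Y,Z=.*/X,Y,Z=.016,.022,-.066/' fit.py; python3 fit.py >/dev/null; python3 - <<'E'
from h import *
s=ctrl.get_state(); M=R.from_rotvec(s["tool_rot"]).as_matrix(); print(M, s["eef_pos"], s["time_s"])
i=ctrl.camera_info("wrist"); T=np.array(i["cam_to_world"]); print("cam in tool",M.T@(T[:3,3]-s["eef_pos"]), M.T@T[:3,:3])
E
```

```text
[[ 0.      0.9373  0.3484]
 [-0.      0.3484 -0.9373]
 [-1.      0.      0.    ]] [ 0.2264 -0.6093  0.2226] 1.55
cam in tool [-0.1633  0.0808  0.0008] [[-0.0001 -0.2965  0.955 ]
 [-0.     -0.955  -0.2965]
 [ 1.     -0.0001  0.0001]]
```

Request:
{"fn": "servo_tool", "kwargs": {
  "steps": [
    {"hand": 1, "slide": [0, 3, -1.5], "delta_rot": [0, 0, 0]},
    {"hand": 1, "slide": [0, 3.8, -1.9], "delta_rot": [0, 0, 0]},
    {"hand": 1, "slide": [0, 3.8, -1.9], "delta_rot": [0, 0, 0]},
    {"hand": 1, "slide": [0, 3.8, -1.9], "delta_rot": [0, 0, 0]},
    {"hand": 1, "slide": [0, 3.8, -1.9], "delta_rot": [0, 0, 0]},
    {"hand": 1, "slide": [0, 3.8, -1.9], "delta_rot": [0, 0, 0]},
    {"hand": 1, "slide": [0, 3.8, -1.9], "delta_rot": [0, 0, 0]},
    {"hand": 1, "slide": [0, 3.8, -1.9], "delta_rot": [0, 0, 0]}
  ]
}}

```text
time_s: 2.35
eef_pos: [0.4534, -0.3679, 0.2214]
tool_rot: [0.952, 1.349, -0.962]
force: [0.7, -0.9, 0.1]
gripper_width: 1.0
```

```bash
cat >> h.py <<'E'
import json
def st(log=True):
    s=ctrl.get_state()
    if log: open("states.jsonl","a").write(json.dumps({k:np.array(v).tolist() for k,v in s.items()})+"\n")
    M=R.from_rotvec(s["tool_rot"]).as_matrix(); return s,np.array(s["eef_pos"]),M
def show():
    s,p,M=st(); print("t",round(s["time_s"],2),"p",p,"j",np.array(s["joint_positions"]),"F",np.array(s["force"]),"w",round(s["gripper_width"],3)); print(M)
def to(p,Rm=None):
    s,q,M=st(); 
    print("slide cm",M.T@(np.array(p)-q)*100, "rot",None if Rm is None else R.from_matrix(M.T@Rm).as_rotvec())
E
python3 -c "
from h import *
show(); to([.561,-.247,.20])"
```

```text
t 2.35 p [ 0.4534 -0.3679  0.2214] j [ 0.8692  0.1932 -0.2708  1.6169  0.059   1.3381 -0.6432] F [ 0.6548 -0.9419  0.1279] w 1.0
[[-0.0028  0.9434  0.3315]
 [-0.0054  0.3315 -0.9434]
 [-1.     -0.0044  0.0042]]
slide cm [ 2.0437 14.1655 -7.8514] rot None
```

Request:
{"fn": "servo_tool", "kwargs": {
  "steps": [
    {"hand": 1, "slide": [0, 3.5, -2], "delta_rot": [0.06, 0, 0]},
    {"hand": 1, "slide": [0, 3.5, -1.9], "delta_rot": [0.08, 0, 0]},
    {"hand": 1, "slide": [0, 3.2, -1.4], "delta_rot": [0.08, 0, 0]},
    {"hand": 1, "slide": [0, 2.6, -0.9], "delta_rot": [0.08, 0, 0]},
    {"hand": 1, "slide": [0, 1.4, -0.4], "delta_rot": [0.08, 0, 0]},
    {"hand": 1, "slide": [0, 0, 0], "delta_rot": [0, 0, 0]}
  ]
}}

```text
time_s: 2.95
eef_pos: [0.5853, -0.2595, 0.2218]
tool_rot: [1.24, 1.185, -1.241]
force: [0.4, 0.2, -0.8]
gripper_width: 1.0
```

```bash
cat >> h.py <<'E'
def tgt(zaz):
    z=np.array([np.cos(zaz),np.sin(zaz),0]); x=np.array([0,0,-1.]); return np.c_[x,np.cross(z,x),z]
E
python3 -c "
from h import *
show(); to([.561,-.247,.20],tgt(-.07-np.pi/2))
im=ctrl.camera('wrist'); cv2.imwrite('pics/w1.png',im)
c=cam('wrist'); 
im2=im.copy()
p=np.load('poses.npz')['stick']; h=.016
P=[[sx*h,sy*h,z] for z in(.11,) for sx,sy in((-1,-1),(-1,1),(1,1),(1,-1))]
P=np.array(P)@R.from_euler('z',p[2]).as_matrix().T+[p[0],p[1],.02]
uv=proj(P,c); print(uv)
for u in uv: cv2.circle(im2,tuple(int(round(a)) for a in u),3,(0,0,255),1)
cv2.imwrite('pics/w1o.png',im2)
"
```

```text
t 2.95 p [ 0.5853 -0.2595  0.2218] j [ 0.6303  0.3161 -0.3223  1.4723  0.1028  1.367  -1.3122] F [ 0.3964  0.1747 -0.8153] w 1.0
[[ 0.0017  0.999  -0.0437]
 [-0.0028 -0.0437 -0.999 ]
 [-1.      0.0018  0.0027]]
slide cm [ 2.1697 -2.4877 -1.1523] rot [ 0.0263  0.0027 -0.0018]
[[326.9706 291.0253]
 [288.7778 290.151 ]
 [288.5948 254.0399]
 [328.1237 254.9913]]
```

View pics/w1o.png

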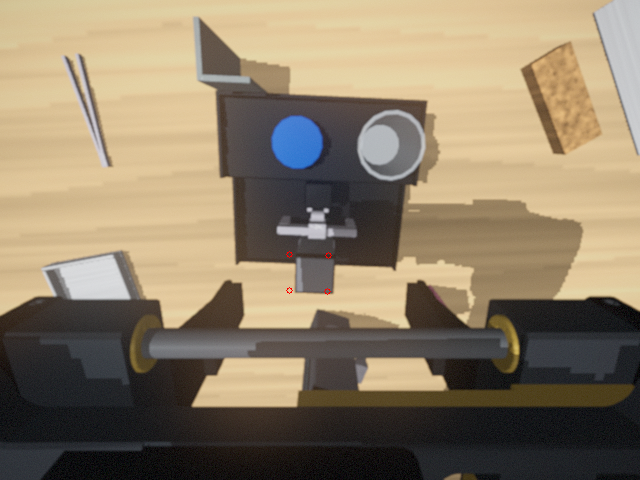

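```bash

python3 -c "
from h import *
show()
c=cam('wrist'); im=ctrl.camera('wrist'); c2=cam('wrist'); print(c[3][:3,3]-c2[3][:3,3])
show()
im2=im.copy()
p=np.load('poses.npz')['stick']; h=.016
P=[[sx*h,sy*h,z] for z in(.11,) for sx,sy in((-1,-1),(-1,1),(1,1),(1,-1))]
P=np.array(P)@R.from_euler('z',p[2]).as_matrix().T+[p[0],p[1],.02]
uv=proj(P,c); print(uv)
print(onz([[315.5,275.5]],.13,c), onz(uv.mean(0),.13,c))
for u in uv: cv2.circle(im2,tuple(int(round(a)) for a in u),3,(0,0,255),1)
cv2.imwrite('pics/w2o.png',cv2.resize(im2[180:320,230:410],None,fx=4,fy=4,interpolation=cv2.INTER_CUBIC))
"
```

```text
t 3.0 p [ 0.5843 -0.2602  0.2218] j [ 0.6314  0.3151 -0.3219  1.4735  0.1029  1.3674 -1.3102] F [0.3256 0.9012 0.8227] w 1.002
[[ 0.0009  0.9991 -0.043 ]
 [-0.003  -0.043  -0.9991]
 [-1.      0.0011  0.0029]]
[ 0.001   0.0013 -0.    ]
t 3.05 p [ 0.5832 -0.2615  0.2218] j [ 0.6327  0.3143 -0.3209  1.4743  0.1034  1.3677 -1.3095] F [-0.4531  0.5112 -0.6105] w 0.999
[[ 0.0002  0.999  -0.0445]
 [-0.0038 -0.0445 -0.999 ]
 [-1.      0.0004  0.0038]]
[[326.9706 291.0253]
 [288.7778 290.151 ]
 [288.5948 254.0399]
 [328.1237 254.9913]]
[[ 0.5585 -0.2534  0.13  ]] [[ 0.5614 -0.2474  0.13  ]]
```

View pics/w2o.png

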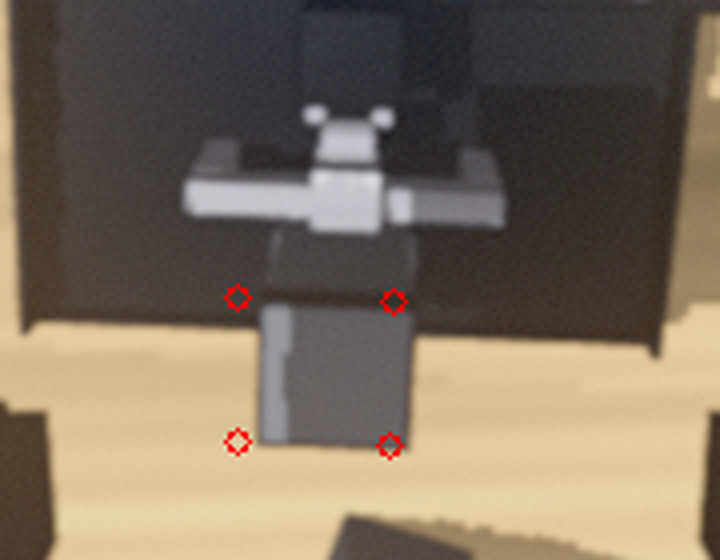

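Request:
{"fn": "servo_tool", "kwargs": {
  "steps": [
    {"hand": 1, "slide": [1, -1.2, -0.5], "delta_rot": [0.015, 0, 0]},
    {"hand": 1, "slide": [1, -0.8, -0.4], "delta_rot": [0.015, 0.0, 0]},
    {"hand": 1, "slide": [0.5, -0.3, -0.2], "delta_rot": [0, 0, 0]},
    {"hand": 1, "slide": [0, 0, 0], "delta_rot": [0, 0, 0]},
    {"hand": 1, "slide": [0, 0, 0], "delta_rot": [0, 0, 0]}
  ]
}}

```text
time_s: 3.55
eef_pos: [0.5553, -0.2559, 0.1971]
tool_rot: [1.26, 1.166, -1.271]
force: [-0.3, 0.3, -0.3]
gripper_width: 0.999
```

```bash

python3 -c "
from h import *
show()
c=cam('wrist'); im=ctrl.camera('wrist'); c2=cam('wrist'); print(c[3][:3,3]-c2[3][:3,3])
s=ctrl.camera('scene'); d=ctrl.camera('side'); cv2.imwrite('pics/s3.png',s);cv2.imwrite('pics/d3.png',d)
im2=im.copy()
p=np.load('poses.npz')['stick']; h=.016
P=[[sx*h,sy*h,z] for z in(.11,) for sx,sy in((-1,-1),(-1,1),(1,1),(1,-1))]
P=np.array(P)@R.from_euler('z',p[2]).as_matrix().T+[p[0],p[1],.02]
uv=proj(P,c); print(uv)
s,q,M=st(); print(proj([q+M@[-.0187,0,z] for z in (-.0435,.0435)],c))
for u in uv: cv2.circle(im2,tuple(int(round(a)) for a in u),3,(0,0,255),1)
cv2.imwrite('pics/w3o.png',im2)
cv2.imwrite('pics/w3oc.png',cv2.resize(im2[220:380,220:420],None,fx=4,fy=3.75,interpolation=cv2.INTER_CUBIC))
to([.560,-.250,.17],tgt(-.07-np.pi/2))
"
```

```text
t 3.55 p [ 0.5553 -0.2559  0.1971] j [ 0.6486  0.2673 -0.3172  1.5814  0.0935  1.3049 -1.3317] F [-0.3038  0.2969 -0.277 ] w 0.999
[[-0.0009  0.9969 -0.0783]
 [-0.0079 -0.0783 -0.9969]
 [-1.     -0.0003  0.0079]]
[-0.0001  0.0001 -0.0001]
[[331.5936 269.1051]
 [288.4388 269.5911]
 [286.6214 227.7997]
 [331.5005 227.3234]]
[[231.071  313.2307]
 [410.2381 313.1243]]
slide cm [ 2.7137  0.3612 -0.5894] rot [-0.008   0.0076 -0.0001]
```

View pics/w3oc.png

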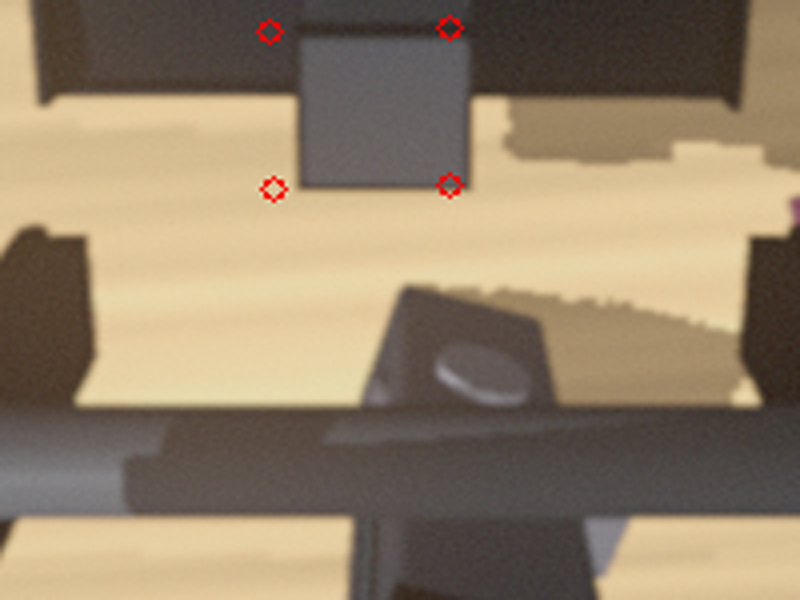

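View pics/d3.png

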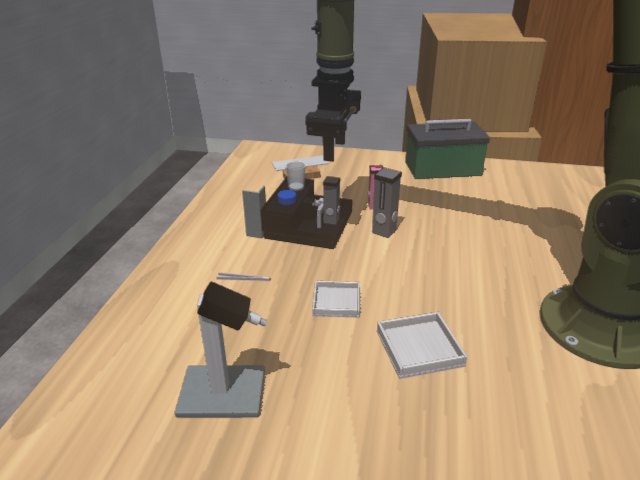

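Request:
{"fn": "servo_tool", "kwargs": {
  "steps": [
    {"hand": 1, "slide": [0.5, 0.3, -0.5], "delta_rot": [-0.005, 0.008, 0]},
    {"hand": 1, "slide": [1.5, 0.1, -0.2], "delta_rot": [0, 0, 0]},
    {"hand": 1, "slide": [2.5, 0, 0], "delta_rot": [0, 0, 0]},
    {"hand": 1, "slide": [2.5, 0, 0], "delta_rot": [0, 0, 0]},
    {"hand": 1, "slide": [1.5, 0, 0], "delta_rot": [0, 0, 0]},
    {"hand": 1, "slide": [0, 0, 0], "delta_rot": [0, 0, 0]}
  ]
}}

```text
time_s: 4.3
eef_pos: [0.5625, -0.2462, 0.1057]
tool_rot: [1.262, 1.177, -1.258]
force: [0.5, -0.6, 0.4]
gripper_width: 1.001
```

```bash

python3 -c "
from h import *
show(); to([.560,-.250,.078],tgt(-.07-np.pi/2))
"
```

```text
t 4.3 p [ 0.5625 -0.2462  0.1057] j [ 0.6335  0.3446 -0.318   1.6757  0.1135  1.1396 -1.3547] F [ 0.4963 -0.5638  0.4206] w 1.001
[[ 0.0011  0.9976 -0.0693]
 [ 0.0025 -0.0693 -0.9976]
 [-1.      0.0009 -0.0026]]
slide cm [ 2.7697 -0.2236  0.3995] rot [ 0.0006 -0.0026 -0.0009]
```

Request:
{"fn": "servo_tool", "kwargs": {
  "steps": [
    {"hand": 1, "slide": [0.8, -0.2, 0.3], "delta_rot": [0, 0, 0]},
    {"hand": 1, "slide": [1.2, 0, 0.1], "delta_rot": [0, 0, 0]},
    {"hand": 1, "slide": [0.6, 0, 0], "delta_rot": [0, 0, 0]},
    {"hand": 1, "slide": [0, 0, 0], "delta_rot": [0, 0, 0]}
  ]
}}

```text
time_s: 4.7
eef_pos: [0.5607, -0.25, 0.0777]
tool_rot: [1.262, 1.177, -1.257]
force: [0.0, 0.2, 0.6]
gripper_width: 0.996
```

```bash

python3 -c "
from h import *
show(); to([.560,-.250,.078],tgt(-.07-np.pi/2))
im=ctrl.camera('wrist');cv2.imwrite('pics/w4.png',im)
im=ctrl.camera('side');cv2.imwrite('pics/d4.png',cv2.resize(im[120:260,240:420],None,fx=4,fy=4))
"
```

```text
t 4.7 p [ 0.5607 -0.25    0.0777] j [ 0.6357  0.3713 -0.313   1.7014  0.123   1.0878 -1.3539] F [0.0183 0.1964 0.6074] w 0.996
[[ 0.0018  0.9976 -0.0686]
 [ 0.0026 -0.0686 -0.9976]
 [-1.      0.0016 -0.0027]]
slide cm [-0.0315 -0.0701  0.0033] rot [ 0.0014 -0.0027 -0.0016]
```

View pics/w4.png

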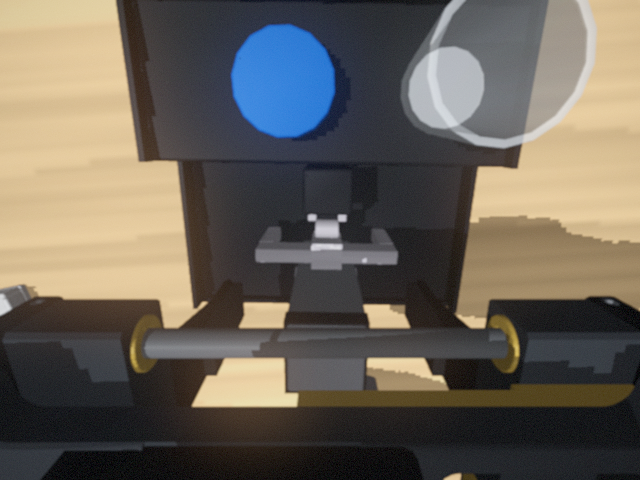

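View pics/d4.png

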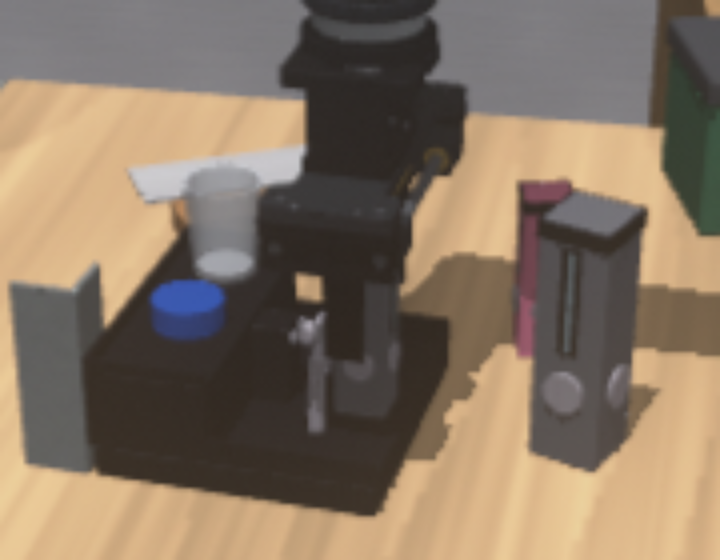

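Request:
{"fn": "servo_tool", "kwargs": {
  "steps": [
    {"hand": -1, "slide": [0, 0, 0], "delta_rot": [0, 0, 0]},
    {"hand": -1, "slide": [0, 0, 0], "delta_rot": [0, 0, 0]},
    {"hand": -1, "slide": [0, 0, 0], "delta_rot": [0, 0, 0]},
    {"hand": -1, "slide": [0, 0, 0], "delta_rot": [0, 0, 0]},
    {"hand": -1, "slide": [0, 0, 0], "delta_rot": [0, 0, 0]},
    {"hand": -1, "slide": [0, 0, 0], "delta_rot": [0, 0, 0]}
  ],
  "newtons": 45
}}

```text
time_s: 5.4
eef_pos: [0.5629, -0.2507, 0.0812]
tool_rot: [1.263, 1.171, -1.254]
force: [-0.9, 0.8, -0.6]
gripper_width: 0.535
```

```bash

python3 -c "
from h import *
show(); to([.560,-.250,.078],tgt(-.07-np.pi/2))
"
```

```text
t 5.4 p [ 0.5629 -0.2507  0.0812] j [ 0.6356  0.3679 -0.3134  1.6981  0.1227  1.0885 -1.3537] F [-0.9233  0.8389 -0.5967] w 0.535
[[ 0.0071  0.9976 -0.0684]
 [ 0.0001 -0.0684 -0.9977]
 [-1.      0.007  -0.0006]]
slide cm [ 0.3204 -0.2995 -0.048 ] rot [ 0.0015 -0.0006 -0.007 ]
```

Request:
{"fn": "servo_tool", "kwargs": {
  "steps": [
    {"hand": -1, "slide": [0.3, -0.2, 0], "delta_rot": [0, 0, -0.006]},
    {"hand": -1, "slide": [0.1, -0.1, 0], "delta_rot": [0, 0, 0]},
    {"hand": -1, "slide": [0.1, 0, 0], "delta_rot": [0, 0, 0]},
    {"hand": -1, "slide": [0, 0, 0], "delta_rot": [0, 0, 0]},
    {"hand": -1, "slide": [0, 0, 0], "delta_rot": [0, 0, 0]}
  ]
}}

```text
time_s: 5.9
eef_pos: [0.56, -0.2505, 0.0772]
tool_rot: [1.26, 1.175, -1.259]
force: [0.1, -0.2, 0.3]
gripper_width: 0.365
```

```bash

python3 -c "
from h import *
show(); to([.560,-.250,.078],tgt(-.07-np.pi/2))
"
```

```text
t 5.9 p [ 0.56   -0.2505  0.0772] j [ 0.635   0.3705 -0.3123  1.7034  0.1255  1.0864 -1.3552] F [ 0.1459 -0.1802  0.3231] w 0.365
[[ 0.0011  0.9977 -0.0684]
 [ 0.0001 -0.0684 -0.9977]
 [-1.      0.0011 -0.0002]]
slide cm [-0.0784 -0.0033 -0.0494] rot [ 0.0015 -0.0002 -0.0011]
```

Request:
{"fn": "servo_tool", "kwargs": {
  "steps": [
    {"hand": -1, "slide": [-0.6, 0, 0], "delta_rot": [0, 0, 0]},
    {"hand": -1, "slide": [-0.8, 0, 0], "delta_rot": [0, 0, 0]},
    {"hand": -1, "slide": [-0.8, 0, 0], "delta_rot": [0, 0, 0]},
    {"hand": -1, "slide": [-0.8, 0, 0], "delta_rot": [0, 0, 0]},
    {"hand": -1, "slide": [-0.8, 0, 0], "delta_rot": [0, 0, 0]},
    {"hand": -1, "slide": [-1, 0, 0], "delta_rot": [0, 0, 0]},
    {"hand": -1, "slide": [-1, 0, 0], "delta_rot": [0, 0, 0]}
  ]
}}

```text
time_s: 6.6
eef_pos: [0.5587, -0.2501, 0.138]
tool_rot: [1.26, 1.179, -1.26]
force: [-0.1, -0.1, -1.2]
gripper_width: 0.364
```

```bash

python3 -c "
from h import *
show(); to([.560,-.250,.17],tgt(-.07-np.pi/2))
im=ctrl.camera('side');cv2.imwrite('pics/d5.png',cv2.resize(im[90:260,240:420],None,fx=3.5,fy=3.5))
"
```

```text
t 6.6 p [ 0.5587 -0.2501  0.138 ] j [ 0.6424  0.3142 -0.319   1.6457  0.1032  1.2006 -1.3388] F [-0.1411 -0.1111 -1.2008] w 0.364
[[-0.0018  0.9977 -0.0683]
 [ 0.0015 -0.0683 -0.9977]
 [-1.     -0.0019 -0.0014]]
slide cm [-3.1961  0.1201 -0.0227] rot [ 0.0016 -0.0014  0.0019]
```

View pics/d5.png

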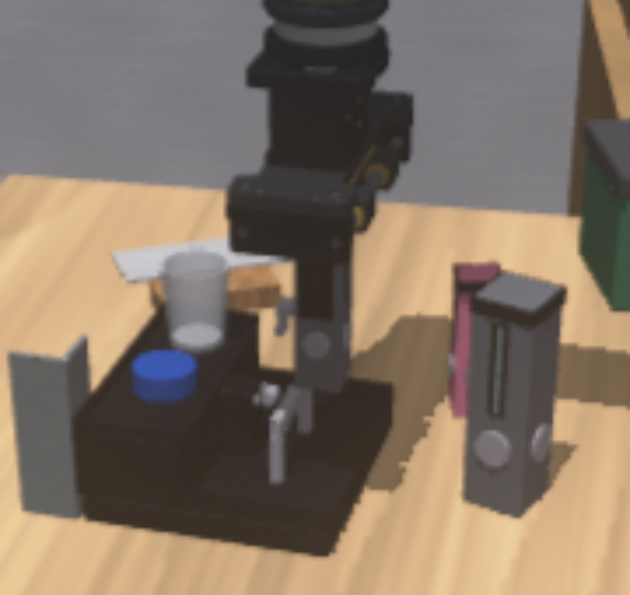

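```bash
cat > kin.py <<'E'
from h import *
from scipy.optimize import least_squares
def Rz(t): return R.from_euler('z',t).as_matrix()
def Ry(t): return R.from_euler('y',t).as_matrix()
def fk(j,P,sg):
    h0,L1,L2,L3,o1,o2=P
    s1,s3,s5,s7=sg
    p=np.array([0,0,h0]); M=Rz(s1*j[0])@Ry(j[1]); p=p+M@np.array([o1,0,L1])
    M=M@Rz(s3*j[2])@Ry(j[3]); p=p+M@np.array([o2,0,L2])
    M=M@Rz(s5*j[4])@Ry(j[5]); p=p+M@np.array([0,0,L3])
    M=M@Rz(s7*j[6])
    # local z -> tool x, local at zero: tool z = radial when down
    # pointing down: local z=-zw, local x = -radial
    T=np.array([[0,0,-1],[0,1.,0],[1,0,0]])  # columns: tool x=local z, tool y=?, tool z=-local x
    tx=M[:,2]; tz=-M[:,0]; ty=np.cross(tz,tx)
    return p,np.c_[tx,ty,tz]
if __name__=="__main__":
    import itertools
    D=[json.loads(l) for l in open("states.jsonl")]
    J=[d["joint_positions"] for d in D]; Pp=[d["eef_pos"] for d in D]; Rr=[R.from_rotvec(d["tool_rot"]).as_matrix() for d in D]
    best=[]
    for sg in itertools.product((-1,1),repeat=4):
        def f(P):
            r=[]
            for j,p,m in zip(J,Pp,Rr):
                a,b=fk(j,P,sg); r+=list((a-p)); r+=list(.1*(b-m).ravel())
            return np.array(r)
        q=least_squares(f,[.3,.4,.4,.3,0,0]); best.append((q.cost,sg,q.x,np.abs(q.fun).max()))
    best.sort(key=lambda b:b[0])
    for b in best[:3]: print(b)
    np.savez("kin.npz",P=best[0][2],sg=best[0][1])
E
python3 kin.py
```

```text
(np.float64(0.0004533497446525373), (-1, -1, -1, -1), array([ 0.4506,  0.4431,  0.4344,  0.5487,  0.084 , -0.0011]), np.float64(0.010737450343760613))
(np.float64(0.008789277781170547), (-1, -1, 1, -1), array([-0.183 ,  0.4314,  0.4859, -0.0947,  0.0335, -0.0061]), np.float64(0.02176351792111021))
(np.float64(0.08231223068694496), (-1, 1, -1, -1), array([-1.0023,  0.0592,  0.3157, -1.2179,  0.2202, -0.0831]), np.float64(0.057106316578174776))
```

```bash
sed -i 's/h0,L1,L2,L3,o1,o2=P/h0,L1,L2,L3,o1,o2,o0,o3,y1,y2,y3=P/; s/p=np.array(\[0,0,h0\]); M=/p=Rz(s1*j[0])@np.array([o0,y1,h0]); M=/; s/\[o2,0,L2\]/[o2,y2,L2]/; s/\[0,0,L3\]/[o3,y3,L3]/; s/\[.3,.4,.4,.3,0,0\])/[.3,.4,.4,.3]+[0]*7)/' kin.py; python3 kin.py; wc -l states.jsonl
```

```text
(np.float64(1.5169756419729699e-18), (-1, -1, -1, -1), array([ 0.2495,  0.4678,  0.5131,  0.3687, -0.    , -0.    ,  0.    ,
       -0.    , -0.0156, -0.0106, -0.0004]), np.float64(6.228392246399039e-10))
(np.float64(0.00855621583085283), (-1, -1, 1, -1), array([-0.0837,  0.4782,  0.5143,  0.0338,  0.0313,  0.0112,  0.0055,
        0.0344, -0.0221, -0.0773,  0.0758]), np.float64(0.02176351792111021))
(np.float64(0.07198023101844649), (-1, 1, -1, -1), array([-0.5048,  0.4797,  0.5167, -0.3974,  0.1424,  0.0204,  0.3291,
        0.3999,  0.4406, -0.2181, -0.1275]), np.float64(0.057106316578174776))
19 states.jsonl
```

```bash
cat > plan.py <<'E'
from kin import *
K=np.load("kin.npz"); KP=K["P"]; SG=K["sg"]
lo=np.array([-2.86,-.3,-1.38,.06,-1.56,.09,-2.69]); hi=np.array([2.86,2.09,1.24,2.45,4.7,2.05,2.69])
def ik(p,M,j0,n=1):
    f=lambda j: np.r_[(lambda a,b:np.r_[(a-p)*5,(b-M).ravel()])(*fk(j,KP,SG)),1e-4*(j-j0)]
    q=least_squares(f,np.clip(j0,lo+.01,hi-.01),bounds=(lo,hi)); a,b=fk(q.x,KP,SG)
    return q.x,np.linalg.norm(a-p),np.linalg.norm(b-M)
N0=np.load("poses.npz")["nose"]
def nose(p=N0):
    th=p[2]; Z=Rz(th); z=Z@np.array([-np.cos(np.pi/6),0,-.5]); x=Z@np.array([-.5,0,np.cos(np.pi/6)])
    return np.array([p[0],p[1],.165]),np.c_[x,np.cross(z,x),z]
FOOT=.0572
BN={"left":np.array([0,0,-1.]),"front":np.array([0,-1.,0]),"right":np.array([0,0,1.])}
def press(b,d,phi=0,off=(0,0,0)):
    t,N=nose(); n=BN[b]
    sz=R.from_rotvec(N[:,2]*phi).as_matrix()@N[:,0]
    # tool x = -sz ; n_world=-N z
    A=np.c_[[1.,0,0],n,np.cross([1.,0,0],n)]; W=np.c_[-sz,-N[:,2],np.cross(-sz,-N[:,2])]
    M=W@A.T
    bt=np.array([FOOT-.035,0,0])+.018*n+np.array(off)
    p=t+N[:,2]*d-M@bt
    return p,M
if __name__=="__main__":
    j0=np.array(ctrl.get_state()["joint_positions"])
    for b in BN:
        for phi in np.radians([-60,-40,-20,0,20,40,60]):
            p,M=press(b,.06,phi); sols=[]
            for s in range(12):
                rg=np.random.default_rng(s); jj=np.array([-.4,.3,rg.uniform(-1,1),1.6,rg.uniform(-1,1),1.,rg.uniform(-2.6,2.6)])
                j,e1,e2=ik(p,M,jj)
                if e1<1e-3 and e2<1e-2: sols.append(j)
            if sols:
                S=np.array(sols); k=np.argmin(np.abs(S[:,6])); print(b,np.degrees(phi).round(),len(sols),"p",p,"j7",S[:,6].min().round(2),S[:,6].max().round(2),"best",S[k].round(2))
            else: print(b,np.degrees(phi).round(),"none")
E
python3 plan.py
```

```text
left -60.0 6 p [0.5255 0.2485 0.1356] j7 -1.8 -1.64 best [-0.8   0.65  1.08  2.1   4.7   1.71 -1.64]
left -40.0 4 p [0.5217 0.2528 0.1407] j7 -2.03 -2.0 best [-0.62  0.07  0.59  2.22 -1.17  0.9  -2.  ]
left -20.0 4 p [0.5185 0.259  0.1441] j7 -2.69 -2.69 best [ 0.18 -0.1  -0.49  2.22 -0.67  0.55 -2.69]
left 0.0 8 p [0.5165 0.2663 0.1452] j7 2.33 2.44 best [-1.01 -0.1   0.32  2.18  0.47  0.64  2.33]
left 20.0 8 p [0.5157 0.2739 0.1441] j7 1.87 1.95 best [-0.29  0.15 -0.65  2.    0.83  1.06  1.87]
left 40.0 9 p [0.5164 0.2808 0.1407] j7 1.64 1.88 best [-0.48  0.46 -0.65  1.79  1.03  1.53  1.64]
left 60.0 9 p [0.5184 0.2863 0.1356] j7 1.58 1.93 best [-0.67  0.74 -0.51  1.57  1.09  1.88  1.58]
front -60.0 10 p [0.5255 0.2485 0.1356] j7 2.26 2.69 best [ 1.21  1.   -1.38  2.04 -0.22  0.73  2.26]
front -40.0 11 p [0.5217 0.2528 0.1407] j7 2.67 2.69 best [ 0.28  0.09 -0.33  2.19 -1.11  0.84  2.67]
front -20.0 11 p [0.5185 0.259  0.1441] j7 1.48 2.0 best [-1.42 -0.3   0.99  2.26 -0.    0.47  1.48]
front 0.0 11 p [0.5165 0.2663 0.1452] j7 0.78 0.89 best [-0.89 -0.1   0.21  2.18  0.44  0.64  0.
[... 319 characters left out ...]
 p [0.5255 0.2485 0.1356] j7 1.24 1.46 best [ 0.85  0.52 -0.83  2.04 -0.95  0.98  1.24]
right -40.0 12 p [0.5217 0.2528 0.1407] j7 1.1 1.14 best [ 0.23  0.08 -0.28  2.19 -1.11  0.85  1.1 ]
right -20.0 12 p [0.5185 0.259  0.1441] j7 -0.0 0.45 best [-1.33 -0.26  0.92  2.26 -0.11  0.47 -0.  ]
right 0.0 12 p [0.5165 0.2663 0.1452] j7 -0.78 -0.66 best [ 0.15 -0.08 -0.78  2.14  0.29  0.6  -0.66]
right 20.0 12 p [0.5157 0.2739 0.1441] j7 -1.26 -1.18 best [-1.31  0.11  0.43  2.03  0.69  0.97 -1.18]
right 40.0 12 p [0.5164 0.2808 0.1407] j7 -1.45 -0.97 best [-1.89  0.67  1.14  1.84  0.27  1.09 -0.97]
right 60.0 12 p [0.5184 0.2863 0.1356] j7 -1.5 -0.94 best [-1.78  1.03  1.12  1.61  0.18  1.36 -0.94]
```

Request:
{"fn": "servo_tool", "kwargs": {
  "steps": [
    {"hand": -1, "slide": [-2.5, 0, -1], "delta_rot": [0, 0, 0]},
    {"hand": -1, "slide": [-3, -0.5, -2], "delta_rot": [0, 0, 0]},
    {"hand": -1, "slide": [-2, -1, -3.5], "delta_rot": [0, 0, 0]},
    {"hand": -1, "slide": [-0.5, -1.2, -4], "delta_rot": [0, 0, 0]},
    {"hand": -1, "slide": [0, -1.2, -4.4], "delta_rot": [0, 0, 0]},
    {"hand": -1, "slide": [0, -1.2, -4.4], "delta_rot": [0, 0, 0]},
    {"hand": -1, "slide": [0, -1.2, -4.4], "delta_rot": [0, 0, 0]},
    {"hand": -1, "slide": [0, -1.2, -4.4], "delta_rot": [0, 0, 0]},
    {"hand": -1, "slide": [0, -1.2, -4.4], "delta_rot": [0, 0, 0]},
    {"hand": -1, "slide": [0, -1.2, -4.4], "delta_rot": [0, 0, 0]},
    {"hand": -1, "slide": [0, -1.2, -4.4], "delta_rot": [0, 0, 0]},
    {"hand": -1, "slide": [0, -0.5, -2], "delta_rot": [0, 0, 0]}
  ]
}}

```text
time_s: 7.85
eef_pos: [0.4734, 0.201, 0.228]
tool_rot: [1.27, 1.158, -1.26]
force: [0.8, -0.1, -1.5]
gripper_width: 0.365
```

```bash
cat > go.py <<'E'
from plan import *
import sys
b,d,phi=sys.argv[1],float(sys.argv[2]),float(sys.argv[3])
p,M=press(b,d,np.radians(phi)); show(); to(p,M); s,q,Mc=st(0); print("target",p); print(M)
# current button in nose frame
t,N=nose(); bt=np.array([FOOT-.035,0,0])+.018*BN[b]; print("btn in nose mm",N.T@(q+Mc@bt-t)*1000,"ang",np.degrees(np.arccos(-(Mc@BN[b])@N[:,2])))
E
python3 go.py left .10 20; python3 - <<'E'
from plan import *
j=np.array(ctrl.get_state()["joint_positions"])
p,M=press("left",.1,np.radians(20)); print(ik(p,M,np.array([-.29,.15,-.65,2,.83,1.06,1.87])), ik(p,M,j))
E
```

```text
t 7.85 p [0.4734 0.201  0.228 ] j [ 0.2149  0.0567 -0.6933  1.7623  0.0472  1.3267 -2.1388] F [ 0.8097 -0.1324 -1.5018] w 0.365
[[ 0.0125  0.9968 -0.0792]
 [-0.0043 -0.0792 -0.9969]
 [-0.9999  0.0128  0.0033]]
slide cm [10.3762  0.1712 -6.7271] rot [1.3531 0.2156 0.6217]
target [0.4817 0.2675 0.1241]
[[ 0.525   0.0059 -0.8511]
 [-0.2491 -0.9551 -0.1603]
 [-0.8138  0.2962 -0.5   ]]
btn in nose mm [ 99.3697 -38.9698  90.5903] ang 76.96381457447978
(array([-0.308 ,  0.1234, -0.67  ,  2.0742,  0.8278,  1.0392,  1.7999]), np.float64(1.6037199171634896e-10), np.float64(1.6633556491321027e-09)) (array([ 0.9161, -0.3   , -1.352 ,  2.3547, -0.7519,  0.2543, -2.69  ]), np.float64(0.06004739004433726), np.float64(0.644632379268311))
```

Request:
{"fn": "servo_tool", "kwargs": {
  "steps": [
    {"hand": -1, "slide": [0, 0, 0], "delta_rot": [-0.15, 0, 0]},
    {"hand": -1, "slide": [0, 0, 0], "delta_rot": [-0.15, 0, 0]},
    {"hand": -1, "slide": [0, 0, 0], "delta_rot": [-0.15, 0, 0]},
    {"hand": -1, "slide": [0, 0, 0], "delta_rot": [-0.15, 0, 0]},
    {"hand": -1, "slide": [0, 0, 0], "delta_rot": [-0.15, 0, 0]},
    {"hand": -1, "slide": [0, 0, 0], "delta_rot": [-0.15, 0, 0]},
    {"hand": -1, "slide": [0, 0, 0], "delta_rot": [-0.15, 0, 0]},
    {"hand": -1, "slide": [0, 0, 0], "delta_rot": [-0.15, 0, 0]},
    {"hand": -1, "slide": [0, 0, 0], "delta_rot": [-0.15, 0, 0]},
    {"hand": -1, "slide": [0, 0, 0], "delta_rot": [-0.15, 0, 0]},
    {"hand": -1, "slide": [0, 0, 0], "delta_rot": [-0.15, 0, 0]},
    {"hand": -1, "slide": [0, 0, 0], "delta_rot": [-0.15, 0, 0]},
    {"hand": -1, "slide": [0, 0, 0], "delta_rot": [-0.15, 0, 0]},
    {"hand": -1, "slide": [0, 0, 0], "delta_rot": [-0.15, 0, 0]},
    {"hand": -1, "slide": [0, 0, 0], "delta_rot": [-0.15, 0, 0]},
    {"hand": -1, "slide": [0, 0, 0], "delta_rot": [-0.15, 0, 0]},
    {"hand": -1, "slide": [0, 0, 0], "delta_rot": [-0.15, 0, 0]},
    {"hand": -1, "slide": [0, 0, 0], "delta_rot": [-0.15, 0, 0]},
    {"hand": -1, "slide": [0, 0, 0], "delta_rot": [-0.15, 0, 0]},
    {"hand": -1, "slide": [0, 0, 0], "delta_rot": [-0.15, 0, 0]}
  ]
}}

```text
time_s: 9.85
eef_pos: [0.469, 0.2093, 0.2356]
tool_rot: [-1.058, 1.293, 1.028]
force: [-0.2, -0.1, -1.2]
gripper_width: 0.363
```

```bash
python3 go.py left .10 20
```

```text
t 9.85 p [0.469  0.2093 0.2356] j [ 0.3026  0.0516 -0.8024  1.7552  0.0543  1.3353  0.8387] F [-0.2485 -0.1029 -1.236 ] w 0.363
[[ 0.0212 -0.9754  0.2192]
 [-0.0064  0.2191  0.9757]
 [-0.9998 -0.0221 -0.0016]]
slide cm [11.1449  0.2872  5.9754] rot [-1.8206  0.6389 -0.2713]
target [0.4817 0.2675 0.1241]
[[ 0.525   0.0059 -0.8511]
 [-0.2491 -0.9551 -0.1603]
 [-0.8138  0.2962 -0.5   ]]
btn in nose mm [113.2505 -64.031   99.1944] ang 110.00937039183005
```

Request:
{"fn": "servo_tool", "kwargs": {
  "steps": [
    {"hand": -1, "slide": [0, 0, 0], "delta_rot": [-0.14, 0.049, -0.021]},
    {"hand": -1, "slide": [0, 0, 0], "delta_rot": [-0.14, 0.049, -0.021]},
    {"hand": -1, "slide": [0, 0, 0], "delta_rot": [-0.14, 0.049, -0.021]},
    {"hand": -1, "slide": [0, 0, 0], "delta_rot": [-0.14, 0.049, -0.021]},
    {"hand": -1, "slide": [0, 0, 0], "delta_rot": [-0.14, 0.049, -0.021]},
    {"hand": -1, "slide": [0, 0, 0], "delta_rot": [-0.14, 0.049, -0.021]},
    {"hand": -1, "slide": [0, 0, 0], "delta_rot": [-0.14, 0.049, -0.021]},
    {"hand": -1, "slide": [0, 0, 0], "delta_rot": [-0.14, 0.049, -0.021]},
    {"hand": -1, "slide": [0, 0, 0], "delta_rot": [-0.14, 0.049, -0.021]},
    {"hand": -1, "slide": [0, 0, 0], "delta_rot": [-0.14, 0.049, -0.021]},
    {"hand": -1, "slide": [0, 0, 0], "delta_rot": [-0.14, 0.049, -0.021]},
    {"hand": -1, "slide": [0, 0, 0], "delta_rot": [-0.14, 0.049, -0.021]},
    {"hand": -1, "slide": [0, 0, 0], "delta_rot": [-0.14, 0.049, -0.021]}
  ]
}}

```text
time_s: 11.15
eef_pos: [0.4689, 0.2122, 0.2402]
tool_rot: [2.508, -0.198, -1.397]
force: [0.2, -0.4, -2.0]
gripper_width: 0.364
```

```bash
python3 go.py left .10 20
```

```text
t 11.15 p [0.4689 0.2122 0.2402] j [ 0.1139 -0.2182 -0.8896  2.0483  0.4752  1.0511  2.2508] F [ 0.1962 -0.4134 -1.9867] w 0.364
[[ 0.5277  0.0087 -0.8494]
 [-0.2445 -0.9561 -0.1617]
 [-0.8135  0.293  -0.5024]]
slide cm [ 8.7666 -8.6779  3.8539] rot [ 0.0006 -0.0031  0.0043]
target [0.4817 0.2675 0.1241]
[[ 0.525   0.0059 -0.8511]
 [-0.2491 -0.9551 -0.1603]
 [-0.8138  0.2962 -0.5   ]]
btn in nose mm [111.9578 -51.8628  61.6138] ang 0.18271914025167021
```

Request:
{"fn": "servo_tool", "kwargs": {
  "steps": [
    {"hand": -1, "slide": [0, 0, 2], "delta_rot": [0, 0, 0]},
    {"hand": -1, "slide": [1, -1.5, 2], "delta_rot": [0, 0, 0]},
    {"hand": -1, "slide": [2.4, -2.4, 0], "delta_rot": [0, 0, 0]},
    {"hand": -1, "slide": [2.4, -2.2, 0], "delta_rot": [0, 0, 0]},
    {"hand": -1, "slide": [1.6, -1.4, 0], "delta_rot": [0, 0, 0]},
    {"hand": -1, "slide": [0.6, -0.6, 0], "delta_rot": [0, 0, 0]},
    {"hand": -1, "slide": [0, 0, 0], "delta_rot": [0, 0, 0]}
  ]
}}

```text
time_s: 11.85
eef_pos: [0.4764, 0.2656, 0.1334]
tool_rot: [2.518, -0.199, -1.38]
force: [-0.2, -0.4, -1.6]
gripper_width: 0.367
```

```bash
python3 go.py left .10 20; python3 -c "
from h import *
for n in ('scene','side','wrist'):
    im=ctrl.camera(n);cv2.imwrite('pics/%s6.png'%n,im)
"
```

```text
t 11.85 p [0.4764 0.2656 0.1334] j [ 0.0912  0.1598 -1.1016  2.0802  0.8991  1.0898  1.7558] F [-0.1852 -0.387  -1.5904] w 0.367
[[ 0.5388  0.0057 -0.8424]
 [-0.2435 -0.9562 -0.1622]
 [-0.8065  0.2925 -0.5138]]
slide cm [ 0.9973 -0.4545  0.0002] rot [-0.0022 -0.0163  0.0031]
target [0.4817 0.2675 0.1241]
[[ 0.525   0.0059 -0.8511]
 [-0.2491 -0.9551 -0.1603]
 [-0.8138  0.2962 -0.5   ]]
btn in nose mm [11.1904 -0.7662 99.8113] ang 0.9404455863433098
```

View pics/side6.png

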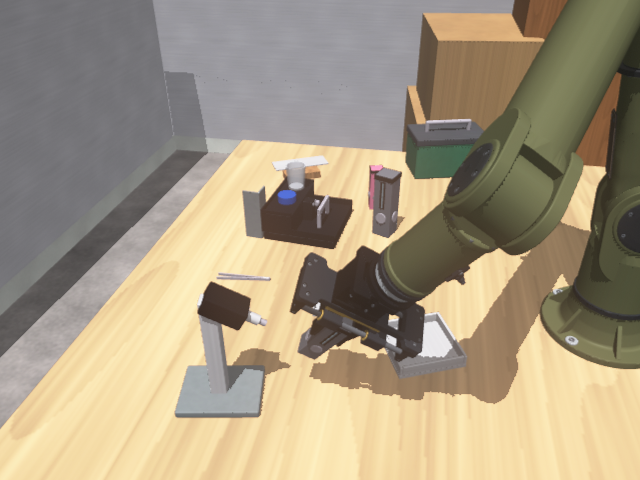

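View pics/wrist6.png

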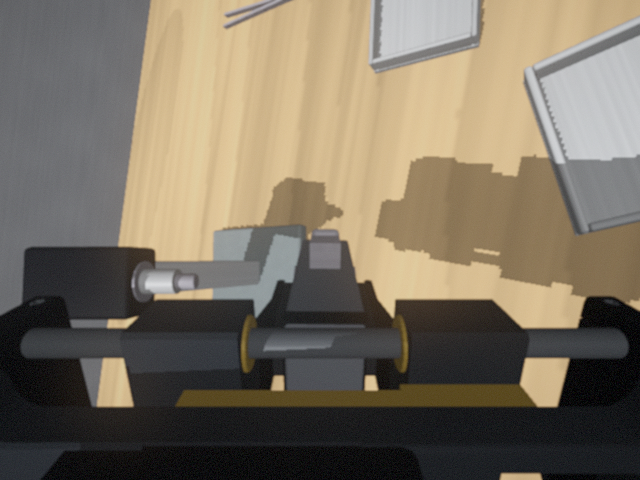

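View pics/scene6.png

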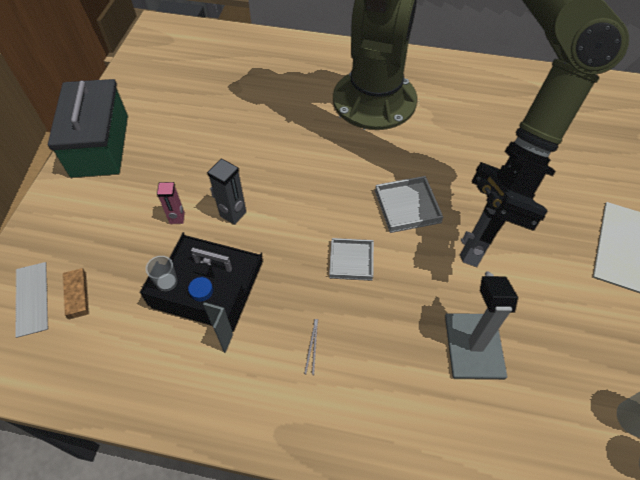

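```bash
python3 -c "
from plan import *
im=cv2.imread('pics/wrist6.png'); c=cam('wrist'); t,N=nose()
for d in (0,.03,.034,.04): print(d,proj(t+N[:,2]*d,c))
for n,(cc,img) in dict(w=(c,im),d=(cam('side'),cv2.imread('pics/side6.png')),s=(cam('scene'),cv2.imread('pics/scene6.png'))).items():
    for d in np.arange(0,.041,.005): cv2.circle(img,tuple(int(round(a)) for a in proj(t+N[:,2]*d,cc)[0]),1,(0,0,255),-1)
    for sx in(-1,1):
        for sy in (-1,1):
            for z in (0,-.066): cv2.circle(img,tuple(int(round(a)) for a in proj(t+N@[sx*.016,sy*.022,z],cc)[0]),2,(0,255,0),-1)
    s,q,M=st(0)
    for nn,dd in (('left',BN['left']),):
        cv2.circle(img,tuple(int(round(a)) for a in proj(q+M@(np.array([FOOT-.035,0,0])+.018*dd),cc)[0]),2,(255,0,255),-1)
    u=proj(t,cc)[0].astype(int); x0=max(0,u[0]-70);y0=max(0,u[1]-60)
    cv2.imwrite('pics/ov_%s.png'%n,cv2.resize(img[y0:y0+120,x0:x0+180],None,fx=4,fy=4,interpolation=cv2.INTER_CUBIC))
"
```

```text
0 [[144.8988 283.0901]]
0.03 [[190.7914 283.3286]]
0.034 [[196.9295 283.3605]]
0.04 [[206.1449 283.4083]]
```

View pics/ov_w.png

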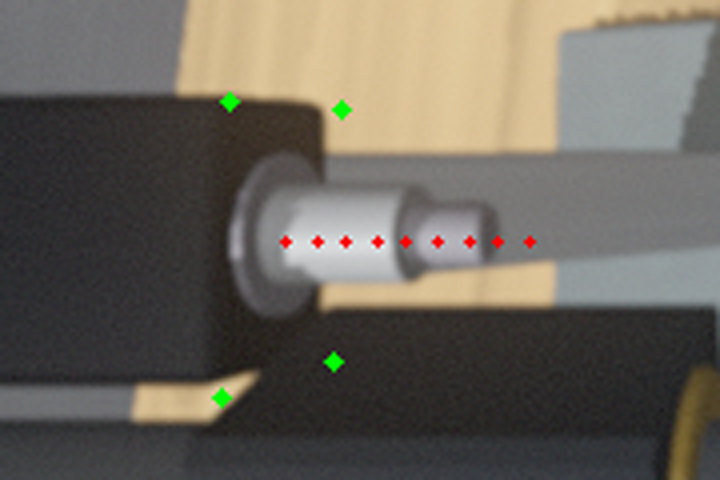

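View pics/ov_d.png

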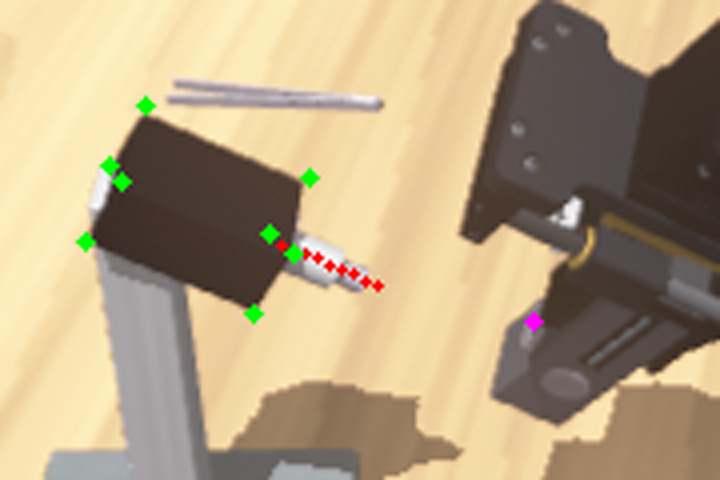

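View pics/ov_s.png

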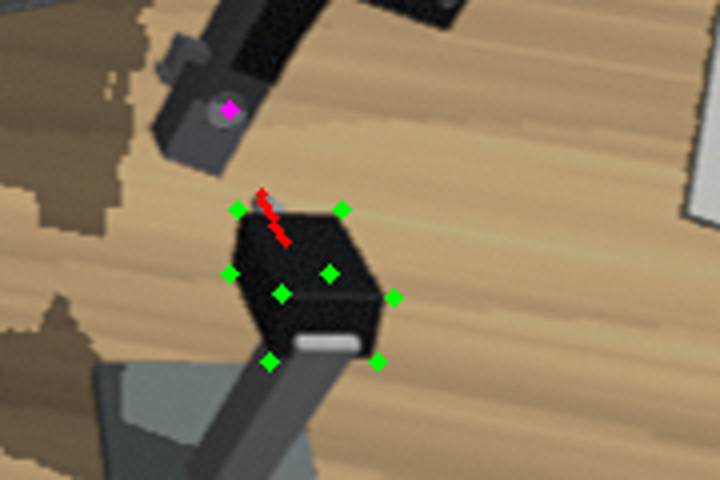

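Request:
{"fn": "servo_tool", "kwargs": {
  "steps": [
    {"hand": -1, "slide": [0.5, -0.2, -1], "delta_rot": [0, -0.016, 0.003]},
    {"hand": -1, "slide": [0.4, -0.2, -1.5], "delta_rot": [0, 0, 0]},
    {"hand": -1, "slide": [0, 0, -1.2], "delta_rot": [0, 0, 0]},
    {"hand": -1, "slide": [0, 0, -0.8], "delta_rot": [0, 0, 0]},
    {"hand": -1, "slide": [0, 0, -0.3], "delta_rot": [0, 0, 0]},
    {"hand": -1, "slide": [0, 0, 0], "delta_rot": [0, 0, 0]}
  ]
}}

```text
time_s: 12.6
eef_pos: [0.5263, 0.2739, 0.1581]
tool_rot: [2.516, -0.213, -1.384]
force: [-0.7, 0.2, -1.0]
gripper_width: 0.365
```

```bash
cat >> go.py <<'E'
print("F nose",N.T@np.array(ctrl.get_state()["force"]))
E
python3 go.py left .04 20
```

```text
t 12.6 p [0.5263 0.2739 0.1581] j [ 0.0851  0.2393 -1.0639  1.9663  0.9441  1.1453  1.8176] F [-0.7345  0.2321 -0.954 ] w 0.365
[[ 0.5352 -0.0026 -0.8447]
 [-0.2514 -0.9552 -0.1564]
 [-0.8064  0.2961 -0.5119]]
slide cm [ 0.5946 -0.4306 -0.392 ] rot [-0.0073 -0.012  -0.0044]
target [0.5328 0.2771 0.1541]
[[ 0.525   0.0059 -0.8511]
 [-0.2491 -0.9551 -0.1603]
 [-0.8138  0.2962 -0.5   ]]
btn in nose mm [ 7.2977 -2.1112 43.7575] ang 0.8049817037523161
F nose [-0.4867  0.3641  1.0649]
```

Request:
{"fn": "servo_tool", "kwargs": {
  "steps": [
    {"hand": -1, "slide": [0.4, -0.3, 0], "delta_rot": [-0.007, -0.012, -0.004]},
    {"hand": -1, "slide": [0.3, -0.2, 0], "delta_rot": [0, 0, 0]},
    {"hand": -1, "slide": [0, 0, 0], "delta_rot": [0, 0, 0]}
  ]
}}

```text
time_s: 12.9
eef_pos: [0.5294, 0.277, 0.15]
tool_rot: [2.503, -0.204, -1.4]
force: [-0.1, -0.1, -1.7]
gripper_width: 0.366
```

```bash

python3 go.py left .034 20
```

```text
t 12.9 p [0.5294 0.277  0.15  ] j [ 0.0746  0.2684 -1.0561  1.9561  0.9556  1.1502  1.8195] F [-0.064  -0.1235 -1.7144] w 0.366
[[ 0.524   0.0068 -0.8517]
 [-0.2497 -0.9548 -0.1612]
 [-0.8143  0.2971 -0.4986]]
slide cm [-0.1535  0.1094 -1.0923] rot [ 0.0013  0.0013 -0.0003]
target [0.5379 0.2781 0.1571]
[[ 0.525   0.0059 -0.8511]
 [-0.2491 -0.9551 -0.1603]
 [-0.8138  0.2962 -0.5   ]]
btn in nose mm [-1.8254  0.5013 44.9545] ang 0.10281412951299829
F nose [-1.4418 -0.1095  0.9314]
```

Request:
{"fn": "servo_tool", "kwargs": {
  "steps": [
    {"hand": -1, "slide": [-0.1, 0.1, -0.3], "delta_rot": [0, 0, 0]},
    {"hand": -1, "slide": [-0.05, 0, -0.3], "delta_rot": [0, 0, 0]},
    {"hand": -1, "slide": [0, 0, -0.2], "delta_rot": [0, 0, 0]},
    {"hand": -1, "slide": [0, 0, 0], "delta_rot": [0, 0, 0]}
  ]
}}

```text
time_s: 13.3
eef_pos: [0.5353, 0.2778, 0.1554]
tool_rot: [2.501, -0.203, -1.401]
force: [0.2, -0.1, -1.0]
gripper_width: 0.361
```

```bash

python3 go.py left .034 20
```

```text
t 13.3 p [0.5353 0.2778 0.1554] j [ 0.0773  0.2726 -1.0544  1.9402  0.9542  1.1566  1.8358] F [ 0.1877 -0.0925 -1.0017] w 0.361
[[ 0.5233  0.008  -0.8521]
 [-0.2498 -0.9546 -0.1624]
 [-0.8147  0.2978 -0.4976]]
slide cm [-0.0108  0.0292 -0.3096] rot [ 0.0027  0.002  -0.0003]
target [0.5379 0.2781 0.1571]
[[ 0.525   0.0059 -0.8511]
 [-0.2491 -0.9551 -0.1603]
 [-0.8138  0.2962 -0.5   ]]
btn in nose mm [-0.2408  0.2578 37.1419] ang 0.19155029912030003
F nose [-0.9512 -0.1256  0.3559]
```

No contact yet at 37 mm; keep going in small steps.

Request:
{"fn": "servo_tool", "kwargs": {
  "steps": [
    {"hand": -1, "slide": [0, 0, -0.2], "delta_rot": [0, 0, 0]},
    {"hand": -1, "slide": [0, 0, -0.2], "delta_rot": [0, 0, 0]},
    {"hand": -1, "slide": [0, 0, -0.1], "delta_rot": [0, 0, 0]}
  ]
}}

```text
time_s: 13.6
eef_pos: [0.5384, 0.2785, 0.1572]
tool_rot: [2.499, -0.204, -1.404]
force: [-3.0, -0.4, -1.5]
gripper_width: 0.362
```

```bash

python3 go.py left .028 20
```

```text
t 13.6 p [0.5384 0.2785 0.1572] j [ 0.0767  0.2783 -1.0524  1.9304  0.9543  1.1619  1.8432] F [-3.0089 -0.3781 -1.526 ] w 0.362
[[ 0.5211  0.0082 -0.8535]
 [-0.2505 -0.9544 -0.1621]
 [-0.8159  0.2983 -0.4953]]
slide cm [-0.0141  0.0358 -0.5417] rot [ 0.0031  0.0047 -0.0007]
target [0.543  0.2791 0.1601]
[[ 0.525   0.0059 -0.8511]
 [-0.2491 -0.9551 -0.1603]
 [-0.8138  0.2962 -0.5   ]]
btn in nose mm [-0.3178  0.2909 33.5219] ang 0.32080704060572457
F nose [0.1919 0.1854 3.3844]
```

Request:
{"fn": "servo_tool", "kwargs": {
  "steps": [
    {"hand": -1, "slide": [0, 0, -0.15], "delta_rot": [0, 0, 0]},
    {"hand": -1, "slide": [0, 0, -0.15], "delta_rot": [0, 0, 0]},
    {"hand": -1, "slide": [0, 0, -0.05], "delta_rot": [0, 0, 0]}
  ]
}}

```text
time_s: 13.9
eef_pos: [0.5401, 0.2788, 0.1579]
tool_rot: [2.496, -0.204, -1.408]
force: [-3.2, -0.2, -1.1]
gripper_width: 0.368
```

```bash

python3 go.py left .030 20 | tail -3;  python3 -c "
from h import *
im=ctrl.camera('wrist');cv2.imwrite('pics/w7.png',cv2.resize(im[220:330,80:260],None,fx=4,fy=4,interpolation=cv2.INTER_CUBIC))
im=ctrl.camera('side');cv2.imwrite('pics/d7.png',cv2.resize(im[260:380,180:360],None,fx=4,fy=4,interpolation=cv2.INTER_CUBIC))
"; python3 go.py left .030 20 | tail -3
```

```text
[-0.8138  0.2962 -0.5   ]]
btn in nose mm [-0.6255  0.267  31.7586] ang 0.4969046310058499
F nose [0.6909 0.4186 3.3125]
 [-0.8138  0.2962 -0.5   ]]
btn in nose mm [-0.6368  0.2543 31.7424] ang 0.4907431161129303
F nose [-0.4462  0.9222  2.9872]
```

View pics/w7.png

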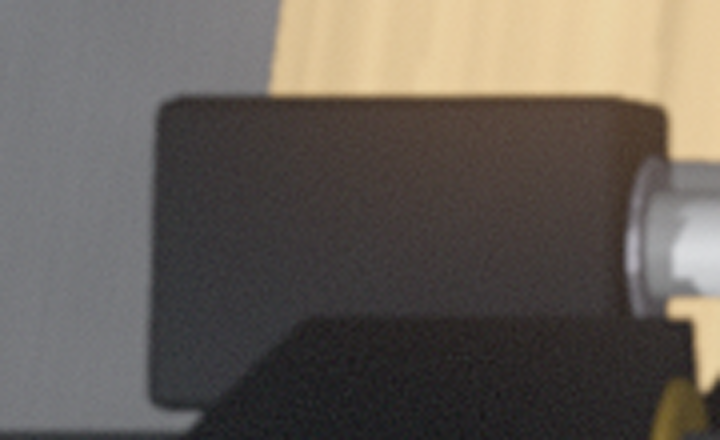

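View pics/d7.png

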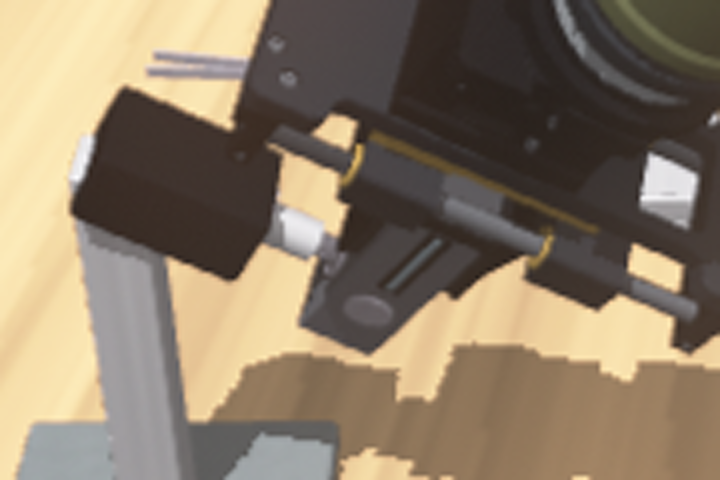

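Request:
{"fn": "servo_tool", "kwargs": {
  "steps": [
    {"hand": -1, "slide": [0, 0, -0.2], "delta_rot": [0, 0, 0]},
    {"hand": -1, "slide": [0, 0, -0.15], "delta_rot": [0, 0, 0]},
    {"hand": -1, "slide": [0, 0, -0.1], "delta_rot": [0, 0, 0]},
    {"hand": -1, "slide": [0, 0, -0.05], "delta_rot": [0, 0, 0]},
    {"hand": -1, "slide": [0, 0, -0.05], "delta_rot": [0, 0, 0]}
  ]
}}

```text
time_s: 14.5
eef_pos: [0.5439, 0.2795, 0.1599]
tool_rot: [2.494, -0.205, -1.41]
force: [-4.8, -0.5, -1.7]
gripper_width: 0.362
```

```bash

python3 go.py left .030 20 | tail -3;  python3 -c "
from h import *
im=ctrl.camera('wrist');cv2.imwrite('pics/w8.png',cv2.resize(im[220:330,200:380],None,fx=4,fy=4,interpolation=cv2.INTER_CUBIC))
"; python3 go.py left .030 20 | tail -3
```

```text
[-0.8138  0.2962 -0.5   ]]
btn in nose mm [-0.8337  0.2498 27.4102] ang 0.6308917193159588
F nose [0.9762 0.4522 5.0285]
 [-0.8138  0.2962 -0.5   ]]
btn in nose mm [-0.8344  0.3056 27.3144] ang 0.6237771367459901
F nose [1.301  0.0158 4.5879]
```

View pics/w8.png

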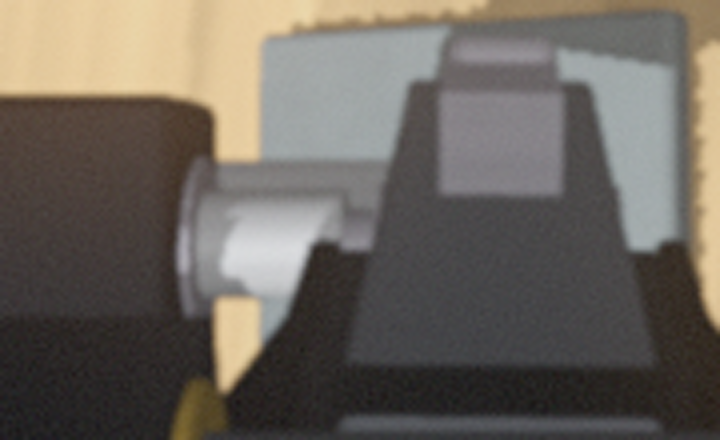

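Request:
{"fn": "servo_tool", "kwargs": {
  "steps": [
    {"hand": -1, "slide": [0, 0, 0.05], "delta_rot": [0, 0, 0]},
    {"hand": -1, "slide": [0, 0, 0], "delta_rot": [0, 0, 0]},
    {"hand": -1, "slide": [0, 0, 0], "delta_rot": [0, 0, 0]},
    {"hand": -1, "slide": [0, 0, 0], "delta_rot": [0, 0, 0]},
    {"hand": -1, "slide": [0, 0, 0], "delta_rot": [0, 0, 0]},
    {"hand": -1, "slide": [0, 0, 0], "delta_rot": [0, 0, 0]}
  ]
}}

```text
time_s: 15.15
eef_pos: [0.5433, 0.2794, 0.1595]
tool_rot: [2.493, -0.205, -1.41]
force: [-4.2, -0.7, -1.5]
gripper_width: 0.363
```

```bash

python3 go.py left .030 20 | tail -3
```

```text
[-0.8138  0.2962 -0.5   ]]
btn in nose mm [-0.866   0.2797 28.1333] ang 0.6434543104132316
F nose [0.8728 0.1242 4.4513]
```

Request:
{"fn": "servo_tool", "kwargs": {
  "steps": [
    {"hand": -1, "slide": [0, 0, 1], "delta_rot": [0, 0, 0]},
    {"hand": -1, "slide": [0, 0, 2], "delta_rot": [0, 0, 0]},
    {"hand": -1, "slide": [0, 0, 1.5], "delta_rot": [0, 0, 0]},
    {"hand": -1, "slide": [0, 0, 0], "delta_rot": [0.14, 0, 0]},
    {"hand": -1, "slide": [0, 0, 0], "delta_rot": [0.145, 0, 0]},
    {"hand": -1, "slide": [0, 0, 0], "delta_rot": [0.145, 0, 0]},
    {"hand": -1, "slide": [0, 0, 0], "delta_rot": [0.145, 0, 0]},
    {"hand": -1, "slide": [0, 0, 0], "delta_rot": [0.145, 0, 0]},
    {"hand": -1, "slide": [0, 0, 0], "delta_rot": [0.145, 0, 0]},
    {"hand": -1, "slide": [0, 0, 0], "delta_rot": [0.145, 0, 0]},
    {"hand": -1, "slide": [0, 0, 0], "delta_rot": [0.145, 0, 0]},
    {"hand": -1, "slide": [0, 0, 0], "delta_rot": [0.145, 0, 0]},
    {"hand": -1, "slide": [0, 0, 0], "delta_rot": [0.145, 0, 0]},
    {"hand": -1, "slide": [0, 0, 0], "delta_rot": [0.1, 0, 0]},
    {"hand": -1, "slide": [0, 0, 0], "delta_rot": [0, 0, 0]}
  ]
}}

```text
time_s: 16.65
eef_pos: [0.5098, 0.2743, 0.1438]
tool_rot: [-1.673, 0.921, 0.673]
force: [-0.4, 0.5, -1.0]
gripper_width: 0.368
```

```bash

python3 go.py front .055 20;python3 -c "
from h import *
im=ctrl.camera('wrist');cv2.imwrite('pics/w9.png',im)
im=ctrl.camera('side');cv2.imwrite('pics/d9.png',cv2.resize(im[240:390,180:400],None,fx=3.5,fy=3.5,interpolation=cv2.INTER_CUBIC))
"
```

```text
t 16.65 p [0.5098 0.2743 0.1438] j [-0.0486  0.1821 -0.9263  2.0169  0.9053  1.0835  0.2081] F [-0.3832  0.514  -0.9695] w 0.368
[[ 0.5436 -0.8392  0.0134]
 [-0.2419 -0.1414  0.9599]
 [-0.8037 -0.5251 -0.2799]]
slide cm [ 0.321  -1.0021 -0.0216] rot [-0.0254  0.004   0.022 ]
target [0.52   0.2747 0.1466]
[[ 0.525  -0.8511 -0.0059]
 [-0.2491 -0.1603  0.9551]
 [-0.8138 -0.5    -0.2962]]
btn in nose mm [ 3.1571  1.2386 64.6021] ang 1.9238176540545049
F nose [-0.6989  0.576   0.7285]
```

View pics/w9.png

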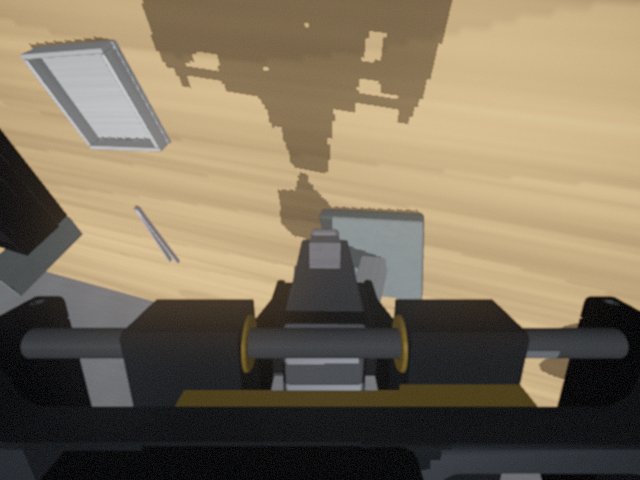

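View pics/d9.png

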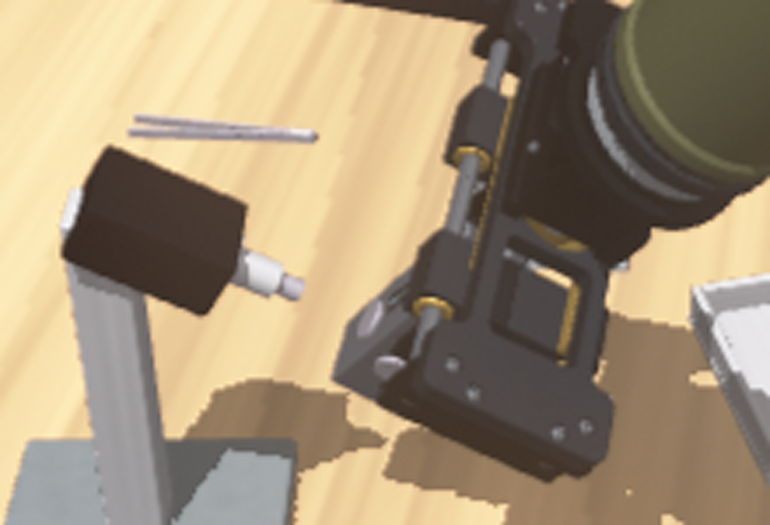

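Request:
{"fn": "servo_tool", "kwargs": {
  "steps": [
    {"hand": -1, "slide": [0.2, -0.4, 0], "delta_rot": [-0.025, 0.004, 0.022]},
    {"hand": -1, "slide": [0.1, -0.8, -0.1], "delta_rot": [0, 0, 0]},
    {"hand": -1, "slide": [0, -0.7, 0], "delta_rot": [0, 0, 0]},
    {"hand": -1, "slide": [0, -0.3, 0], "delta_rot": [0, 0, 0]},
    {"hand": -1, "slide": [0, 0, 0], "delta_rot": [0, 0, 0]}
  ],
  "newtons": 58
}}

```text
time_s: 17.25
eef_pos: [0.5317, 0.2763, 0.1538]
tool_rot: [-1.698, 0.935, 0.703]
force: [-0.4, 0.2, -0.2]
gripper_width: 0.366
```

```bash

python3 go.py front .03 20
```

```text
t 17.25 p [0.5317 0.2763 0.1538] j [-0.0378  0.2193 -0.9154  1.9553  0.9026  1.112   0.2927] F [-0.3721  0.2101 -0.2374] w 0.366
[[ 0.5265 -0.8501 -0.0133]
 [-0.2489 -0.169   0.9537]
 [-0.813  -0.4988 -0.3006]]
slide cm [ 0.0139 -1.1179  0.0645] rot [ 0.0087 -0.      0.0017]
target [0.5413 0.2787 0.1591]
[[ 0.525  -0.8511 -0.0059]
 [-0.2491 -0.1603  0.9551]
 [-0.8138 -0.5    -0.2962]]
btn in nose mm [ 0.3421 -0.4986 41.1363] ang 0.508544916499487
F nose [-0.0422  0.2753  0.4017]
```

Aligned within 1 mm. Next I press in small steps along -y of the tool.

Request:
{"fn": "servo_tool", "kwargs": {
  "steps": [
    {"hand": -1, "slide": [0, -0.3, 0], "delta_rot": [0.005, 0, 0]},
    {"hand": -1, "slide": [0, -0.25, 0], "delta_rot": [0, 0, 0]},
    {"hand": -1, "slide": [0, -0.2, 0], "delta_rot": [0, 0, 0]},
    {"hand": -1, "slide": [0, -0.1, 0], "delta_rot": [0, 0, 0]}
  ]
}}

```text
time_s: 17.65
eef_pos: [0.5382, 0.2776, 0.1575]
tool_rot: [-1.694, 0.937, 0.701]
force: [-3.6, -0.4, -1.1]
gripper_width: 0.365
```

```bash

python3 go.py front .03 20 | tail -3
```

```text
[-0.8138 -0.5    -0.2962]]
btn in nose mm [ 0.2232 -0.4264 33.615 ] ang 0.2573030151191555
F nose [0.8479 0.2443 3.6492]
```

Request:
{"fn": "servo_tool", "kwargs": {
  "steps": [
    {"hand": -1, "slide": [0, -0.2, 0], "delta_rot": [0, 0, 0]},
    {"hand": -1, "slide": [0, -0.2, 0], "delta_rot": [0, 0, 0]},
    {"hand": -1, "slide": [0, -0.15, 0], "delta_rot": [0, 0, 0]},
    {"hand": -1, "slide": [0, -0.1, 0], "delta_rot": [0, 0, 0]},
    {"hand": -1, "slide": [0, -0.05, 0], "delta_rot": [0, 0, 0]}
  ]
}}

```text
time_s: 18.15
eef_pos: [0.5418, 0.2784, 0.1591]
tool_rot: [-1.694, 0.942, 0.705]
force: [-3.6, -0.5, -1.1]
gripper_width: 0.363
```

```bash

python3 go.py front .03 20 | tail -3;  python3 -c "
from h import *
im=ctrl.camera('side');cv2.imwrite('pics/d10.png',cv2.resize(im[250:380,180:360],None,fx=4,fy=4,interpolation=cv2.INTER_CUBIC))
"; python3 go.py front .030 20 | tail -3
```

```text
[-0.8138 -0.5    -0.2962]]
btn in nose mm [-0.3071 -0.4119 29.7426] ang 0.470741630787081
F nose [0.9088 0.2054 3.6983]
 [-0.8138 -0.5    -0.2962]]
btn in nose mm [-0.3234 -0.4224 29.6771] ang 0.4672825481491909
F nose [ 0.3459 -0.3061  3.8527]
```

View pics/d10.png

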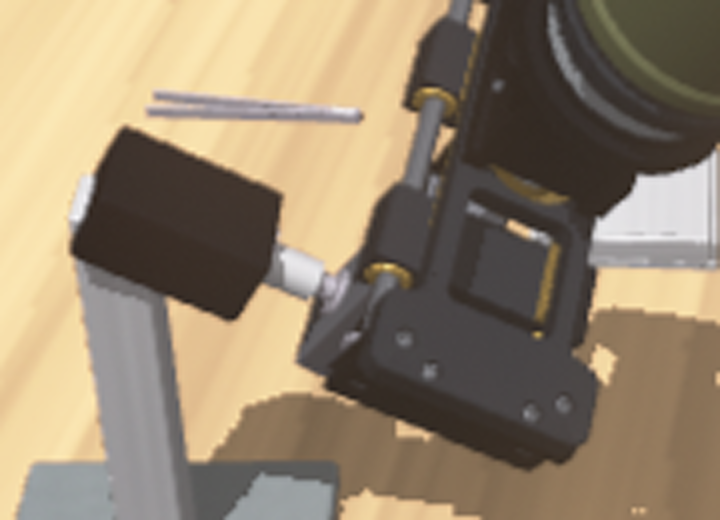

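Request:
{"fn": "servo_tool", "kwargs": {
  "steps": [
    {"hand": -1, "slide": [0, -0.15, 0], "delta_rot": [0, 0, 0]},
    {"hand": -1, "slide": [0, -0.15, 0], "delta_rot": [0, 0, 0]},
    {"hand": -1, "slide": [0, -0.05, 0], "delta_rot": [0, 0, 0]},
    {"hand": -1, "slide": [0, -0.03, 0], "delta_rot": [0, 0, 0]},
    {"hand": -1, "slide": [0, -0.03, 0], "delta_rot": [0, 0, 0]},
    {"hand": -1, "slide": [0, 0, 0], "delta_rot": [0, 0, 0]},
    {"hand": -1, "slide": [0, 0, 0], "delta_rot": [0, 0, 0]},
    {"hand": -1, "slide": [0, 0, 0], "delta_rot": [0, 0, 0]}
  ]
}}

```text
time_s: 19.0
eef_pos: [0.5444, 0.2788, 0.1605]
tool_rot: [-1.694, 0.945, 0.706]
force: [-4.2, -0.7, -1.4]
gripper_width: 0.363
```

```bash

python3 go.py front .03 20 | tail -3;  python3 -c "
from h import *
im=ctrl.camera('side');cv2.imwrite('pics/d11.png',cv2.resize(im[250:380,180:360],None,fx=4,fy=4,interpolation=cv2.INTER_CUBIC))
"; python3 go.py front .030 20 | tail -3
```

```text
[-0.8138 -0.5    -0.2962]]
btn in nose mm [-0.4622 -0.4256 26.8092] ang 0.5822794118291592
F nose [0.8987 0.139  4.3976]
 [-0.8138 -0.5    -0.2962]]
btn in nose mm [-0.4747 -0.4281 26.8205] ang 0.5847130151560103
F nose [0.8415 1.1876 4.8   ]
```

View pics/d11.png

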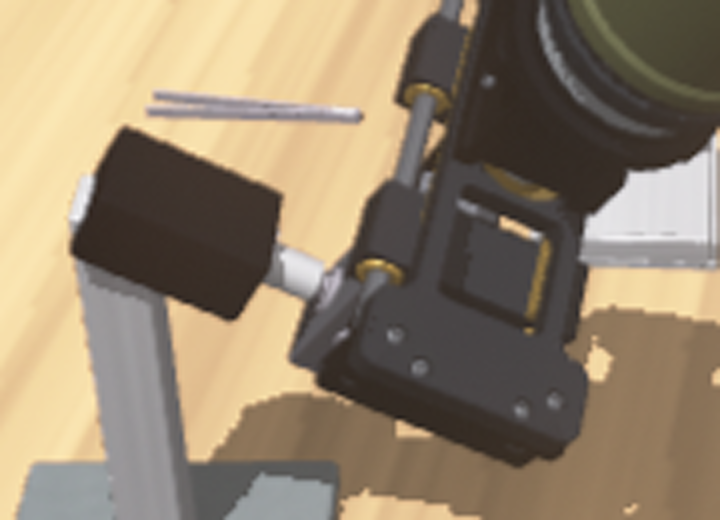

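Request:
{"fn": "servo_tool", "kwargs": {
  "steps": [
    {"hand": -1, "slide": [0, 0, 0], "delta_rot": [0, 0, 0]},
    {"hand": -1, "slide": [0, 1, 0], "delta_rot": [0, 0, 0]},
    {"hand": -1, "slide": [0, 2, 0], "delta_rot": [0, 0, 0]},
    {"hand": -1, "slide": [0, 1.5, 0], "delta_rot": [0, 0, 0]},
    {"hand": -1, "slide": [0, 0, 0], "delta_rot": [0.14, 0, 0]},
    {"hand": -1, "slide": [0, 0, 0], "delta_rot": [0.145, 0, 0]},
    {"hand": -1, "slide": [0, 0, 0], "delta_rot": [0.145, 0, 0]},
    {"hand": -1, "slide": [0, 0, 0], "delta_rot": [0.145, 0, 0]},
    {"hand": -1, "slide": [0, 0, 0], "delta_rot": [0.145, 0, 0]},
    {"hand": -1, "slide": [0, 0, 0], "delta_rot": [0.145, 0, 0]},
    {"hand": -1, "slide": [0, 0, 0], "delta_rot": [0.145, 0, 0]},
    {"hand": -1, "slide": [0, 0, 0], "delta_rot": [0.145, 0, 0]},
    {"hand": -1, "slide": [0, 0, 0], "delta_rot": [0.145, 0, 0]},
    {"hand": -1, "slide": [0, 0, 0], "delta_rot": [0.145, 0, 0]},
    {"hand": -1, "slide": [0, 0, 0], "delta_rot": [0.1, 0, 0]},
    {"hand": -1, "slide": [0, 0, 0], "delta_rot": [0, 0, 0]}
  ]
}}

```text
time_s: 20.65
eef_pos: [0.5111, 0.2743, 0.1448]
tool_rot: [-0.254, 0.985, -0.15]
force: [-0.2, -0.5, -1.7]
gripper_width: 0.367
```

```bash

python3 go.py right .055 20;python3 -c "
from h import *
im=ctrl.camera('wrist');cv2.imwrite('pics/w12.png',im)
im=ctrl.camera('scene');cv2.imwrite('pics/s12.png',cv2.resize(im[180:340,400:560],None,fx=3.7,fy=3.7,interpolation=cv2.INTER_CUBIC))
im=ctrl.camera('side');cv2.imwrite('pics/d12.png',cv2.resize(im[240:390,180:400],None,fx=3.5,fy=3.5,interpolation=cv2.INTER_CUBIC))
"
```

```text
t 20.65 p [0.5111 0.2743 0.1448] j [-0.1516  0.1567 -0.8096  2.0199  0.8776  1.0601 -1.3424] F [-0.1826 -0.5124 -1.6589] w 0.367
[[ 0.546   0.0105  0.8377]
 [-0.2396  0.9601  0.1441]
 [-0.8028 -0.2794  0.5267]]
slide cm [0.3331 0.0028 0.8453] rot [-0.0232  0.0248 -0.006 ]
target [0.52   0.2747 0.1466]
[[ 0.525  -0.0059  0.8511]
 [-0.2491  0.9551  0.1603]
 [-0.8138 -0.2962  0.5   ]]
btn in nose mm [ 3.4058  1.0879 62.9904] ang 1.9448799881285548
F nose [-1.2995 -0.4698  1.0671]
```

View pics/w12.png

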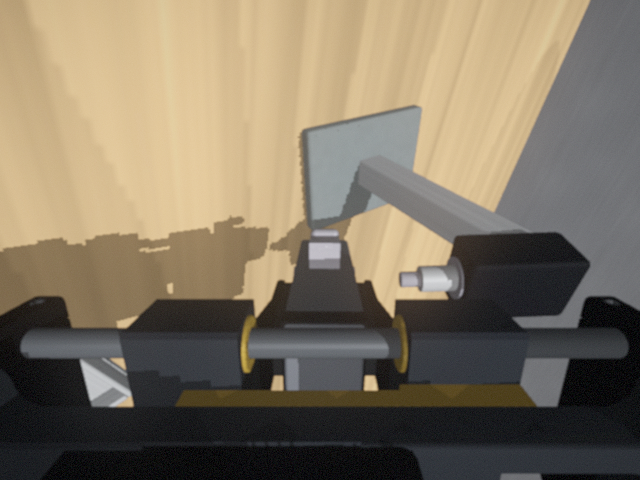

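View pics/d12.png

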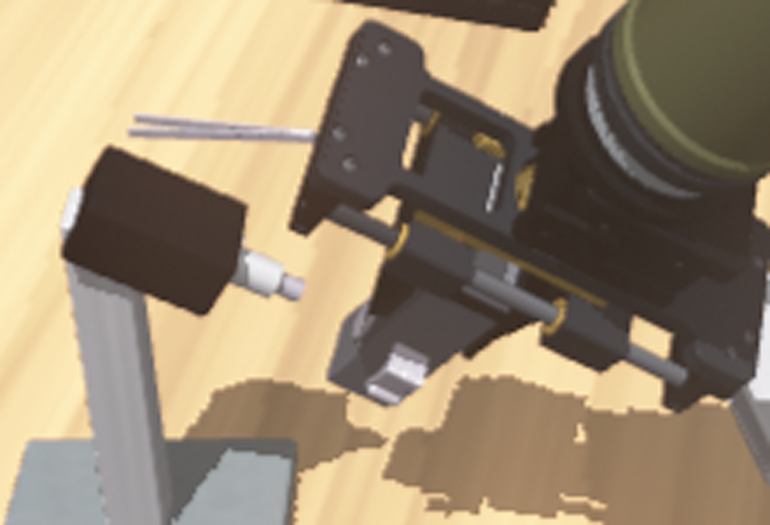

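Request:
{"fn": "servo_tool", "kwargs": {
  "steps": [
    {"hand": -1, "slide": [0.2, 0, 0.4], "delta_rot": [-0.023, 0.025, -0.006]},
    {"hand": -1, "slide": [0.1, 0, 0.7], "delta_rot": [0, 0, 0]},
    {"hand": -1, "slide": [0, 0, 0.6], "delta_rot": [0, 0, 0]},
    {"hand": -1, "slide": [0, 0, 0.3], "delta_rot": [0, 0, 0]},
    {"hand": -1, "slide": [0, 0, 0], "delta_rot": [0, 0, 0]}
  ]
}}

```text
time_s: 21.3
eef_pos: [0.5308, 0.2768, 0.1528]
tool_rot: [-0.284, 1.012, -0.144]
force: [-0.1, -0.1, -0.4]
gripper_width: 0.365
```

```bash

python3 go.py right .03 20
```

```text
t 21.3 p [0.5308 0.2768 0.1528] j [-0.1411  0.1951 -0.7997  1.9581  0.8696  1.0907 -1.263 ] F [-0.1327 -0.0601 -0.4   ] w 0.365
[[ 0.5252 -0.0122  0.8509]
 [-0.2493  0.9538  0.1675]
 [-0.8137 -0.3001  0.4979]]
slide cm [-0.0017 -0.0171  1.2367] rot [0.0075 0.0002 0.0002]
target [0.5413 0.2787 0.1591]
[[ 0.525  -0.0059  0.8511]
 [-0.2491  0.9551  0.1603]
 [-0.8138 -0.2962  0.5   ]]
btn in nose mm [-0.0873  0.1919 42.3646] ang 0.4310035479334144
F nose [-0.2756 -0.0345  0.3226]
```

Request:
{"fn": "servo_tool", "kwargs": {
  "steps": [
    {"hand": -1, "slide": [0, 0, 0.3], "delta_rot": [0, 0, 0]},
    {"hand": -1, "slide": [0, 0, 0.3], "delta_rot": [0, 0, 0]},
    {"hand": -1, "slide": [0, 0, 0.2], "delta_rot": [0, 0, 0]},
    {"hand": -1, "slide": [0, 0, 0.1], "delta_rot": [0, 0, 0]}
  ]
}}

```text
time_s: 21.7
eef_pos: [0.5377, 0.2782, 0.1568]
tool_rot: [-0.285, 1.013, -0.144]
force: [-2.3, 0.2, -0.5]
gripper_width: 0.361
```

```bash

python3 go.py right .03 20 | tail -3
```

```text
[-0.8138 -0.2962  0.5   ]]
btn in nose mm [-0.1897  0.298  34.2587] ang 0.4967355302323152
F nose [0.6773 0.6386 2.2287]
```

Request:
{"fn": "servo_tool", "kwargs": {
  "steps": [
    {"hand": -1, "slide": [0, 0, 0.2], "delta_rot": [0, 0, 0]},
    {"hand": -1, "slide": [0, 0, 0.2], "delta_rot": [0, 0, 0]},
    {"hand": -1, "slide": [0, 0, 0.2], "delta_rot": [0, 0, 0]},
    {"hand": -1, "slide": [0, 0, 0.15], "delta_rot": [0, 0, 0]},
    {"hand": -1, "slide": [0, 0, 0.05], "delta_rot": [0, 0, 0]}
  ]
}}

```text
time_s: 22.2
eef_pos: [0.5422, 0.2791, 0.1589]
tool_rot: [-0.287, 1.018, -0.145]
force: [-4.6, -1.6, -0.7]
gripper_width: 0.365
```

```bash

python3 go.py right .03 20 | tail -3
```

```text
[-0.8138 -0.2962  0.5   ]]
btn in nose mm [-0.7665  0.3031 29.4154] ang 0.7116977889871522
F nose [ 1.8284 -0.6851  4.5311]
```

Request:
{"fn": "servo_tool", "kwargs": {
  "steps": [
    {"hand": -1, "slide": [0, 0, 0.15], "delta_rot": [0, 0, 0]},
    {"hand": -1, "slide": [0, 0, 0.1], "delta_rot": [0, 0, 0]},
    {"hand": -1, "slide": [0, 0, 0.05], "delta_rot": [0, 0, 0]},
    {"hand": -1, "slide": [0, 0, 0.03], "delta_rot": [0, 0, 0]},
    {"hand": -1, "slide": [0, 0, 0.03], "delta_rot": [0, 0, 0]},
    {"hand": -1, "slide": [0, 0, 0], "delta_rot": [0, 0, 0]},
    {"hand": -1, "slide": [0, 0, 0], "delta_rot": [0, 0, 0]},
    {"hand": -1, "slide": [0, 0, 0], "delta_rot": [0, 0, 0]}
  ]
}}

```text
time_s: 23.0
eef_pos: [0.5442, 0.2795, 0.16]
tool_rot: [-0.288, 1.021, -0.146]
force: [-4.6, -2.0, -1.4]
gripper_width: 0.366
```

```bash

python3 go.py right .03 20 | tail -3;  python3 -c "
from h import *
im=ctrl.camera('side');cv2.imwrite('pics/d13.png',cv2.resize(im[250:380,180:360],None,fx=4,fy=4,interpolation=cv2.INTER_CUBIC))
im=ctrl.camera('wrist');cv2.imwrite('pics/w13.png',cv2.resize(im[220:330,260:440],None,fx=4,fy=4,interpolation=cv2.INTER_CUBIC))
"; python3 go.py right .030 20 | tail -3
```

```text
[-0.8138 -0.2962  0.5   ]]
btn in nose mm [-0.9485  0.2835 27.1361] ang 0.822265532670888
F nose [ 1.257  -1.0725  4.9301]
 [-0.8138 -0.2962  0.5   ]]
btn in nose mm [-0.9425  0.3425 27.1224] ang 0.8229250275835354
F nose [ 1.3285 -0.1669  4.3673]
```

View pics/d13.png

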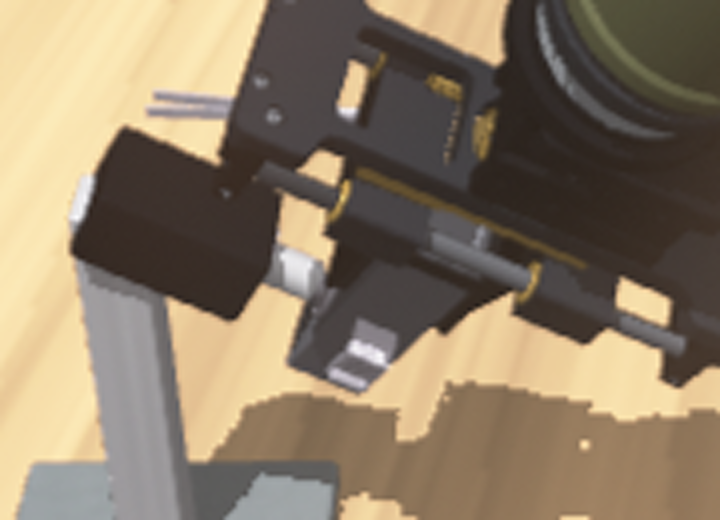

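View pics/w13.png

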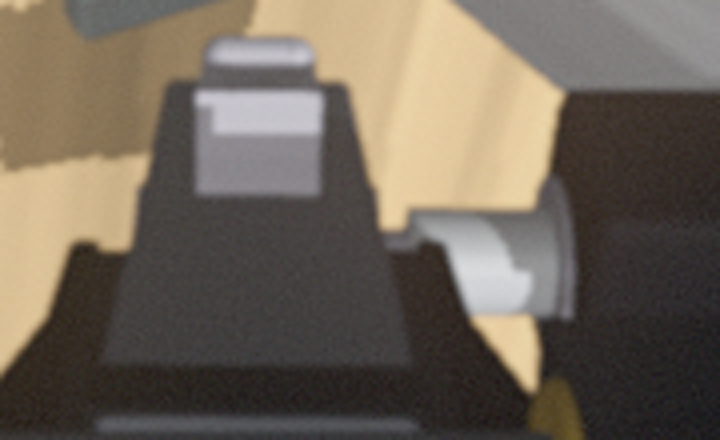

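Request:
{"fn": "servo_tool", "kwargs": {
  "steps": [
    {"hand": -1, "slide": [0, 0, -1], "delta_rot": [0, 0, 0]},
    {"hand": -1, "slide": [0, 0, -2.5], "delta_rot": [0, 0, 0]},
    {"hand": -1, "slide": [0, 0, -3], "delta_rot": [0, 0, 0]},
    {"hand": -1, "slide": [-1, 0, -2], "delta_rot": [0, 0, 0]},
    {"hand": -1, "slide": [-2, 0, 0], "delta_rot": [0, 0, 0]}
  ]
}}

```text
time_s: 23.6
eef_pos: [0.4575, 0.2713, 0.142]
tool_rot: [-0.285, 1.013, -0.145]
force: [-0.0, 0.2, -0.8]
gripper_width: 0.364
```

```bash

python3 go.py right .1 20 | tail -2; python3 -c "
from h import *
show(); to([.5034,.0265,.13],tgt(.17))"
```

```text
btn in nose mm [ 27.0216   8.3332 111.0627] ang 0.4691246540441122
F nose [-0.7194  0.22    0.3817]
t 23.6 p [0.4575 0.2713 0.142 ] j [-0.1654  0.0842 -0.8527  2.0774  0.7885  1.0854 -1.3256] F [-0.0121  0.2216 -0.8139] w 0.364
[[ 0.5234 -0.012   0.852 ]
 [-0.2506  0.9535  0.1674]
 [-0.8144 -0.3012  0.4961]]
slide cm [  9.5186 -23.0375  -0.7836] rot [-0.0686  0.5176  0.3399]
```

Request:
{"fn": "servo_tool", "kwargs": {
  "steps": [
    {"hand": -1, "slide": [-1, 0, 0], "delta_rot": [-0.014, 0.104, 0.068]},
    {"hand": -1, "slide": [-1, 0, 0], "delta_rot": [-0.014, 0.104, 0.068]},
    {"hand": -1, "slide": [-1, 0, 0], "delta_rot": [-0.014, 0.104, 0.068]},
    {"hand": -1, "slide": [0, 0, 0], "delta_rot": [-0.014, 0.104, 0.068]},
    {"hand": -1, "slide": [0, 0, 0], "delta_rot": [-0.014, 0.104, 0.068]},
    {"hand": -1, "slide": [0, 0, 0], "delta_rot": [0, 0, 0]}
  ]
}}

```text
time_s: 24.2
eef_pos: [0.4486, 0.2804, 0.1763]
tool_rot: [-0.141, 1.56, 0.154]
force: [0.4, -1.0, -1.4]
gripper_width: 0.363
```

```bash

 python3 -c "
from h import *
show(); to([.5034,.0265,.13],tgt(.17))"
```

```text
t 24.2 p [0.4486 0.2804 0.1763] j [ 0.0764  0.1401 -0.7328  1.7988  0.0955  1.2305 -0.4948] F [ 0.4062 -1.0425 -1.4228] w 0.363
[[ 0.0052 -0.1867  0.9824]
 [ 0.0084  0.9824  0.1867]
 [-1.      0.0073  0.0067]]
slide cm [  4.4488 -26.0023   0.6072] rot [ 0.0178  0.0067 -0.0073]
```

Request:
{"fn": "servo_tool", "kwargs": {
  "steps": [
    {"hand": -1, "slide": [0, -2.5, 0], "delta_rot": [0.017, 0.007, -0.007]},
    {"hand": -1, "slide": [0, -4.4, 0], "delta_rot": [0, 0, 0]},
    {"hand": -1, "slide": [0, -4.4, 0.2], "delta_rot": [0, 0, 0]},
    {"hand": -1, "slide": [0, -4.4, 0.2], "delta_rot": [0, 0, 0]},
    {"hand": -1, "slide": [0.5, -4.4, 0.2], "delta_rot": [0, 0, 0]},
    {"hand": -1, "slide": [1, -3, 0], "delta_rot": [0, 0, 0]},
    {"hand": -1, "slide": [1, -1.2, 0], "delta_rot": [0, 0, 0]},
    {"hand": -1, "slide": [0, 0, 0], "delta_rot": [0, 0, 0]}
  ]
}}

```text
time_s: 25.0
eef_pos: [0.4973, 0.0376, 0.152]
tool_rot: [-0.163, 1.543, 0.123]
force: [-0.9, 0.4, -1.3]
gripper_width: 0.362
```

```bash

 python3 -c "
from h import *
show(); to([.5034,.0265,.0612],tgt(.17))"
```

```text
t 25.0 p [0.4973 0.0376 0.152 ] j [ 0.3665  0.0567 -0.5269  1.9133  0.0602  1.1592  0.    ] F [-0.8638  0.3658 -1.314 ] w 0.362
[[ 0.0246 -0.1816  0.9831]
 [-0.023   0.983   0.1821]
 [-0.9994 -0.0271  0.02  ]]
slide cm [ 9.1197 -0.9521  0.2128] rot [0.0129 0.0202 0.027 ]
```

Request:
{"fn": "servo_tool", "kwargs": {
  "steps": [
    {"hand": -1, "slide": [1, -0.6, 0.2], "delta_rot": [0.013, 0.02, 0.027]},
    {"hand": -1, "slide": [2, -0.3, 0], "delta_rot": [0, 0, 0]},
    {"hand": -1, "slide": [1.5, 0, 0], "delta_rot": [0, 0, 0]},
    {"hand": -1, "slide": [0.8, 0, 0], "delta_rot": [0, 0, 0]},
    {"hand": -1, "slide": [0, 0, 0], "delta_rot": [0, 0, 0]},
    {"hand": -1, "slide": [0, 0, 0], "delta_rot": [0, 0, 0]}
  ]
}}

```text
time_s: 25.6
eef_pos: [0.5009, 0.0426, 0.0998]
tool_rot: [-0.148, 1.559, 0.146]
force: [-0.0, 1.2, -1.0]
gripper_width: 0.363
```

```bash

 python3 -c "
from h import *
show(); to([.5034,.0265,.0612],tgt(.17))
for n in ('scene','side'):
    im=ctrl.camera(n); u=proj([.5034,.0265,.05],cam(n))[0].astype(int)
    cv2.imwrite('pics/%s14.png'%n,cv2.resize(im[u[1]-75:u[1]+75,u[0]-90:u[0]+90],None,fx=4,fy=4,interpolation=cv2.INTER_CUBIC))
"
```

```text
t 25.6 p [0.5009 0.0426 0.0998] j [ 0.3567  0.1367 -0.5256  1.9487  0.08    1.0694 -0.0151] F [-0.0185  1.2491 -1.042 ] w 0.363
[[ 0.0066 -0.1866  0.9824]
 [-0.0006  0.9824  0.1867]
 [-1.     -0.0018  0.0064]]
slide cm [ 3.8585 -1.6246 -0.0769] rot [0.0178 0.0064 0.0018]
```

View pics/scene14.png

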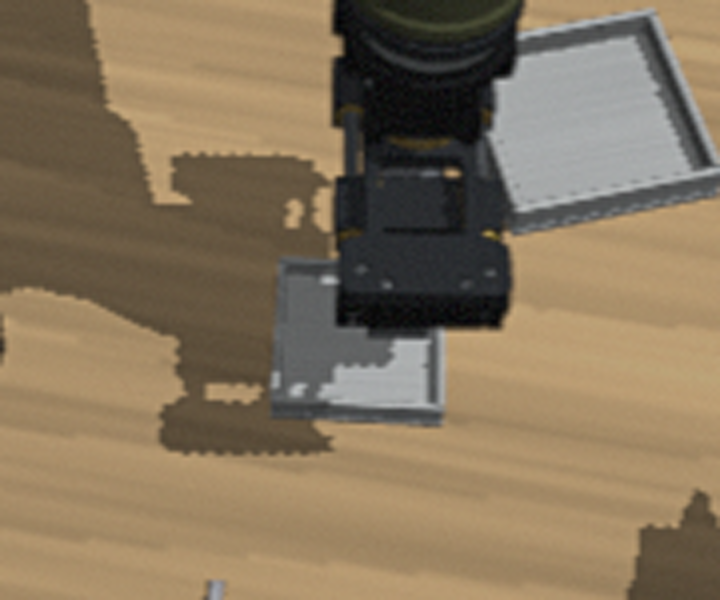

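View pics/side14.png

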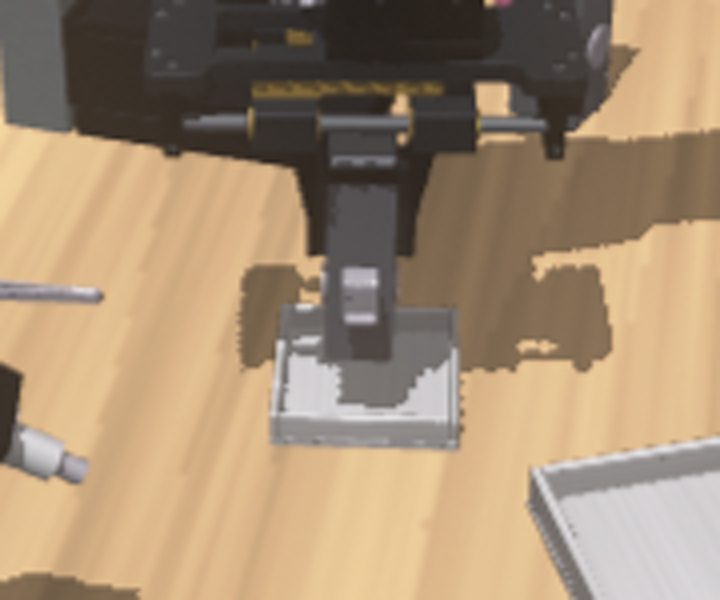

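Request:
{"fn": "servo_tool", "kwargs": {
  "steps": [
    {"hand": -1, "slide": [0.3, -1, 0], "delta_rot": [0.017, 0.006, 0.002]},
    {"hand": -1, "slide": [0.4, -0.6, 0], "delta_rot": [0, 0, 0]},
    {"hand": -1, "slide": [0.4, -0.1, 0], "delta_rot": [0, 0, 0]},
    {"hand": -1, "slide": [0.2, 0, 0], "delta_rot": [0, 0, 0]},
    {"hand": -1, "slide": [0, 0, 0], "delta_rot": [0, 0, 0]}
  ]
}}

```text
time_s: 26.2
eef_pos: [0.5058, 0.0227, 0.0875]
tool_rot: [-0.131, 1.564, 0.13]
force: [-0.5, 0.4, -1.1]
gripper_width: 0.365
```

```bash

 python3 -c "
from h import *
show(); to([.5034,.0265,.0612],tgt(.17))
for n in ('side',):
    im=ctrl.camera(n); u=proj([.5034,.0265,.05],cam(n))[0].astype(int)
    cv2.imwrite('pics/%s15.png'%n,cv2.resize(im[u[1]-75:u[1]+75,u[0]-90:u[0]+90],None,fx=4,fy=4,interpolation=cv2.INTER_CUBIC))
"
```

```text
t 26.2 p [0.5058 0.0227 0.0875] j [ 0.3745  0.1608 -0.5062  1.9501  0.0908  1.0491 -0.0052] F [-0.4577  0.4431 -1.0517] w 0.365
[[ 0.0034 -0.1653  0.9862]
 [-0.0006  0.9862  0.1653]
 [-1.     -0.0011  0.0032]]
slide cm [ 2.6268  0.4148 -0.1841] rot [-0.0039  0.0032  0.0011]
```

View pics/side15.png

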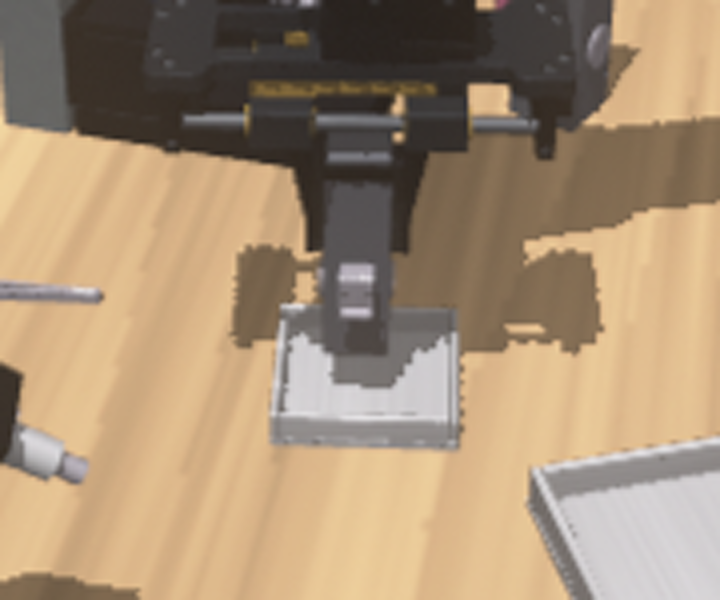

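Request:
{"fn": "servo_tool", "kwargs": {
  "steps": [
    {"hand": -1, "slide": [0.5, 0.3, -0.1], "delta_rot": [-0.003, 0.003, 0.001]},
    {"hand": -1, "slide": [0.7, 0.1, -0.1], "delta_rot": [0, 0, 0]},
    {"hand": -1, "slide": [0.4, 0, 0], "delta_rot": [0, 0, 0]},
    {"hand": -1, "slide": [0.2, 0, 0], "delta_rot": [0, 0, 0]},
    {"hand": -1, "slide": [0.1, 0, 0], "delta_rot": [0, 0, 0]}
  ]
}}

```text
time_s: 26.75
eef_pos: [0.5027, 0.0275, 0.0668]
tool_rot: [-0.134, 1.567, 0.134]
force: [-0.4, -0.1, -1.0]
gripper_width: 0.366
```

```bash

 python3 -c "
from h import *
show(); to([.5034,.0265,.0612],tgt(.17))"
```

```text
t 26.75 p [0.5027 0.0275 0.0668] j [ 0.3639  0.185  -0.508   1.972   0.1056  1.0103 -0.0223] F [-0.3566 -0.0954 -1.0144] w 0.366
[[-0.0002 -0.17    0.9854]
 [ 0.0002  0.9854  0.17  ]
 [-1.      0.0002 -0.0002]]
slide cm [ 0.5614 -0.1125  0.0511] rot [ 0.0009 -0.0002 -0.0002]
```

Request:
{"fn": "servo_tool", "kwargs": {
  "steps": [
    {"hand": -1, "slide": [0.25, 0, 0], "delta_rot": [0, 0, 0]},
    {"hand": -1, "slide": [0.15, 0, 0], "delta_rot": [0, 0, 0]},
    {"hand": -1, "slide": [0.1, 0, 0], "delta_rot": [0, 0, 0]}
  ]
}}

```text
time_s: 27.05
eef_pos: [0.5029, 0.0276, 0.0615]
tool_rot: [-0.134, 1.567, 0.134]
force: [0.1, 1.1, -1.4]
gripper_width: 0.363
```

```bash

 python3 -c "
from h import *
show(); to([.5034,.0265,.0612],tgt(.17))
"
```

```text
t 27.05 p [0.5029 0.0276 0.0615] j [ 0.3621  0.1924 -0.5073  1.9763  0.1104  0.9992 -0.0263] F [ 0.0509  1.0758 -1.4167] w 0.363
[[ 0.0001 -0.17    0.9854]
 [ 0.0002  0.9854  0.17  ]
 [-1.      0.0002  0.0001]]
slide cm [ 0.0288 -0.1166  0.0321] rot [ 0.0009  0.0001 -0.0002]
```

Still no floor contact (the force still shows the stick's weight); lower in 1 mm steps.

Request:
{"fn": "servo_tool", "kwargs": {
  "steps": [
    {"hand": -1, "slide": [0.1, 0, 0], "delta_rot": [0, 0, 0]},
    {"hand": -1, "slide": [0.1, 0, 0], "delta_rot": [0, 0, 0]}
  ]
}}

```text
time_s: 27.25
eef_pos: [0.503, 0.0275, 0.0612]
tool_rot: [-0.134, 1.567, 0.134]
force: [-3.7, 0.0, 8.9]
gripper_width: 0.367
```

```bash

 python3 -c "
from h import *
show()
im=ctrl.camera('side'); u=proj([.5034,.0265,.05],cam('side'))[0].astype(int)
cv2.imwrite('pics/side16.png',cv2.resize(im[u[1]-75:u[1]+75,u[0]-90:u[0]+90],None,fx=4,fy=4,interpolation=cv2.INTER_CUBIC))
show()
"
```

```text
t 27.25 p [0.503  0.0275 0.0612] j [ 0.3615  0.1936 -0.5072  1.9758  0.1118  0.9993 -0.0278] F [-3.6937  0.0013  8.9426] w 0.367
[[-0.0004 -0.1698  0.9855]
 [-0.0005  0.9855  0.1698]
 [-1.     -0.0004 -0.0005]]
t 27.3 p [0.503  0.0275 0.0612] j [ 0.3615  0.1936 -0.5072  1.9759  0.1118  0.9994 -0.0278] F [-3.2806 -0.2662  6.4595] w 0.369
[[-0.0004 -0.1698  0.9855]
 [-0.0005  0.9855  0.1698]
 [-1.     -0.0004 -0.0005]]
```

View pics/side16.png

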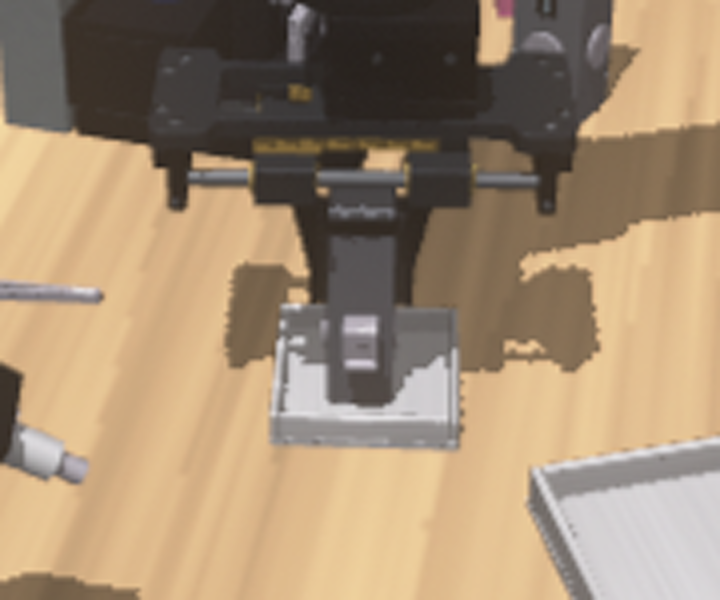

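Request:
{"fn": "servo_tool", "kwargs": {
  "steps": [
    {"hand": -0.1, "slide": [0, 0, 0], "delta_rot": [0, 0, 0]},
    {"hand": 0.1, "slide": [0, 0, 0], "delta_rot": [0, 0, 0]},
    {"hand": 0.4, "slide": [0, 0, 0], "delta_rot": [0, 0, 0]},
    {"hand": 1, "slide": [0, 0, 0], "delta_rot": [0, 0, 0]},
    {"hand": 1, "slide": [0, 0, 0], "delta_rot": [0, 0, 0]},
    {"hand": 1, "slide": [0, 0, 0], "delta_rot": [0, 0, 0]},
    {"hand": 1, "slide": [0, 0, 0], "delta_rot": [0, 0, 0]}
  ]
}}

```text
time_s: 28.0
eef_pos: [0.5041, 0.0275, 0.0618]
tool_rot: [-0.134, 1.565, 0.133]
force: [0.0, -0.5, 0.8]
gripper_width: 0.911
```

```bash

 python3 -c "
from h import *
show()
im=ctrl.camera('side'); u=proj([.5034,.0265,.05],cam('side'))[0].astype(int)
cv2.imwrite('pics/side17.png',cv2.resize(im[u[1]-75:u[1]+75,u[0]-90:u[0]+90],None,fx=4,fy=4,interpolation=cv2.INTER_CUBIC))
im=ctrl.camera('wrist'); cv2.imwrite('pics/w17.png',im)
"
```

```text
t 28.0 p [0.5041 0.0275 0.0618] j [ 0.3614  0.1931 -0.5071  1.9748  0.112   0.9984 -0.0279] F [ 0.003  -0.5046  0.7683] w 0.911
[[ 0.0021 -0.1697  0.9855]
 [-0.0005  0.9855  0.1697]
 [-1.     -0.0009  0.0019]]
```

View pics/side17.png

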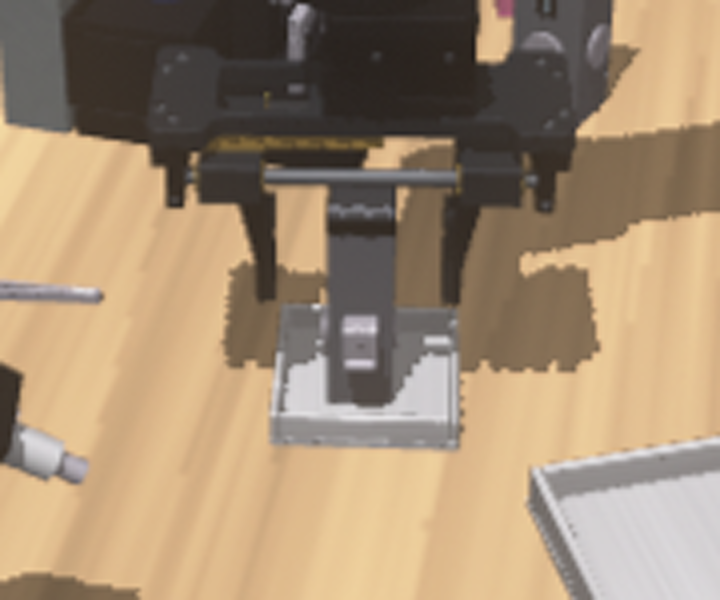

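View pics/w17.png

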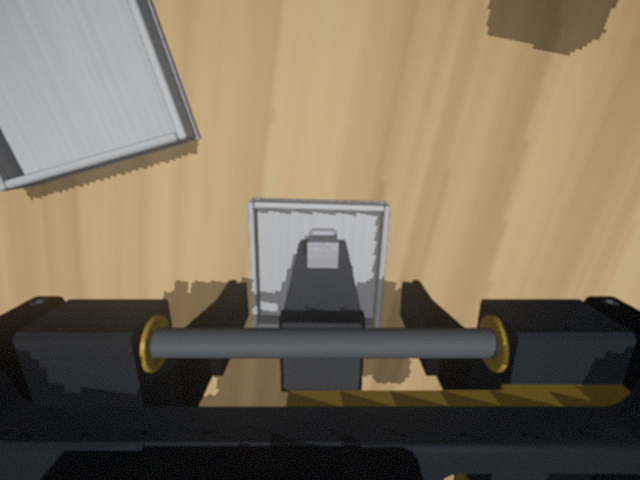

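The stick stands in the tray and the fingers are clear of it. I retreat straight up.

Request:
{"fn": "servo_tool", "kwargs": {
  "steps": [
    {"hand": 1, "slide": [-0.5, 0, 0], "delta_rot": [0, 0, 0]},
    {"hand": 1, "slide": [-1.5, 0, 0], "delta_rot": [0, 0, 0]},
    {"hand": 1, "slide": [-2.5, 0, 0], "delta_rot": [0, 0, 0]},
    {"hand": 1, "slide": [-3, 0, 0], "delta_rot": [0, 0, 0]},
    {"hand": 1, "slide": [-3, 0, 0], "delta_rot": [0, 0, 0]},
    {"hand": 1, "slide": [-3, 0, 0], "delta_rot": [0, 0, 0]},
    {"hand": 1, "slide": [-2, 0, 0], "delta_rot": [0, 0, 0]},
    {"hand": 1, "slide": [0, 0, 0], "delta_rot": [0, 0, 0]},
    {"hand": 1, "slide": [0, 0, 0], "delta_rot": [0, 0, 0]},
    {"hand": 1, "slide": [0, 0, 0], "delta_rot": [0, 0, 0]}
  ]
}}

```text
time_s: 29.1
eef_pos: [0.5025, 0.0281, 0.2238]
tool_rot: [-0.135, 1.566, 0.134]
force: [-0.6, -0.1, -0.7]
gripper_width: 1.0
```

```bash

 python3 -c "
from h import *
show()
for n in ('side','scene'):
    im=ctrl.camera(n); cv2.imwrite('pics/%s18.png'%n,im)
im=ctrl.camera('wrist'); cv2.imwrite('pics/w18.png',im)
tr=np.load('poses.npz')['tray']
im2=cv2.imread('pics/side18.png'); print(proj([[.503,.0275,.004],[.503,.0275,.114]],cam('side')))
for n in ('side','scene'):
    c=cam(n)
    for t in ('stick_mid','beaker','pill_box','tweezers'):
        for d in ctrl.spot_in(n,t)[:4]:
            x=c[3][:3,:3]@np.array(d['xyz'])+c[3][:3,3]; print(n,t,round(d['confidence'],2),x)
"
```

```text
t 29.1 p [0.5025 0.0281 0.2238] j [ 0.3946  0.0295 -0.5096  1.7901  0.0154  1.3251  0.0533] F [-0.5682 -0.1436 -0.6933] w 1.0
[[ 0.0007 -0.1709  0.9853]
 [-0.0005  0.9853  0.1709]
 [-1.     -0.0006  0.0006]]
[[335.4579 299.8102]
 [336.0141 253.6128]]
side stick_mid 0.95 [ 0.4369 -0.2361  0.0871]
side stick_mid 0.69 [ 0.4846 -0.3549  0.0437]
side stick_mid 0.63 [0.502  0.0454 0.0713]
side stick_mid 0.31 [ 0.6588 -0.2932  0.0914]
side beaker 0.72 [ 0.6582 -0.2923  0.0906]
side beaker 0.46 [ 0.6642 -0.2279  0.0845]
side beaker 0.23 [ 0.7186 -0.0111  0.005 ]
side pill_box 0.71 [ 0.6672 -0.2274  0.0849]
side pill_box 0.34 [0.5021 0.0452 0.0713]
side tweezers 0.56 [ 0.7163 -0.0123  0.0012]
side tweezers 0.49 [0.5701 0.2756 0.1542]
scene stick_mid 0.95 [ 0.4511 -0.2472  0.1044]
scene stick_mid 0.83 [ 0.4792 -0.372   0.0757]
scene stick_mid 0.57 [0.5174 0.0359 0.0792]
scene stick_mid 0.55 [ 0.6588 -0.3106  0.1085]
scene beaker 0.88 [ 0.6577 -0.3117  0.1083]
scene pill_box 0.65 [ 0.6707 -0.2383  0.0839]
scene tweezers 0.44 [ 0.7072 -0.0144  0.0016]
```

View pics/side18.png

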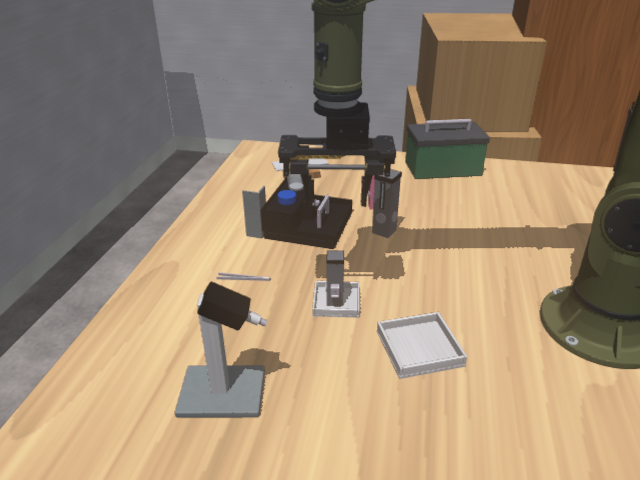

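View pics/scene18.png

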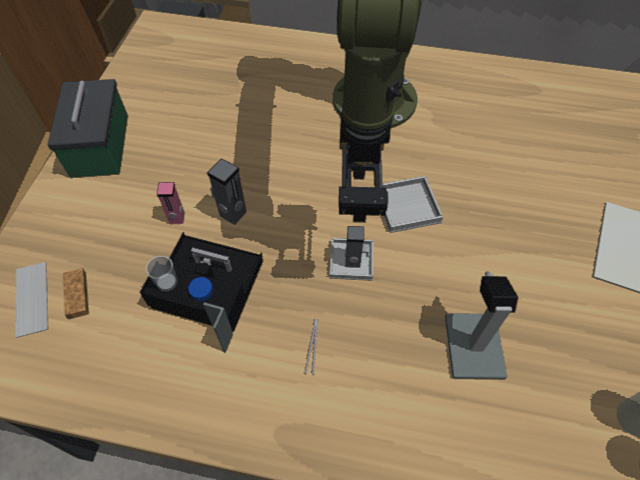

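View pics/w18.png

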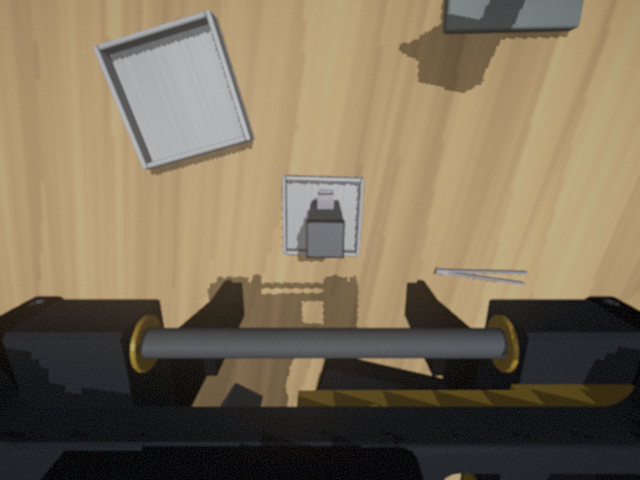

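```bash
python3 -c "
from station import ctrl
print(ctrl.job_done())"
```

```text
the job is handed in; nothing more can be done
None
```

I lifted the stick off its rail, pressed the left, front and right buttons in turn, and stood it upright in the small tray. The job was handed in at about 29 s; no verdict was reported.

- **Presses:** Each button went about 7–8 mm past first touch, roughly 27 mm from the nose, with about 4 N net on the stud. I held each for at least 0.5 s. The computed offset from the stud's axis was 1 mm or less and the tilt under 1 degree. The stud's travel itself was never read; I judged it from force, arm position and pictures.
- **Placing:** The foot touched the tray floor at the predicted height. The last pictures show the stick upright and near the middle of the tray. The gripper is open, with its fingertips about 110 mm above the cap.
- **Bystanders:** The beaker, pill box and tweezers look unmoved. Network readings before and after agree within about 5 mm, except the beaker's height in the side view, which read 20 mm lower. The beaker's position across the tier agreed in both views, and the scene camera saw no height change.
- **Disagreements:** The wrist camera's view of the stick differed from the scene/side fit by about 5 mm in y, so I gripped in between. My model of the reader head fitted the pictures to within 2–3 pixels.

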